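Feed the gilded flacons into the curing oven and lock the pusher

TASK

Feed the gilded flacons into the curing oven: free the pusher's cam lever, draw the pusher back, and stand every flacon upright on the feed track between the rails, in one row ahead of the pusher, broad face towards the oven. Then slide the pusher gently forward until you feel the whole row fully home against the hidden stop in the tunnel, without forcing the glass, and flip the lever back to lock it there so that the row stays pressed home. Leave the other things on the bench as they are.

Things in the scene. Friction and masses are not known exactly. Their poses are not given: they have to be found in the camera images.
- oven: Grey curing oven with a straight aluminium feed track leading into its low tunnel. Origin on the table under the middle of the tunnel mouth; +y runs along the track into the tunnel, x across, z up. Tunnel: y = 0 to 180 mm, 94 mm wide, opening 102 mm high, roof top at 116 mm; behind it a cabinet 180 mm wide, 202 mm high. Unseen in it, 40 to 110 mm in (it varies), is the inner stop.
- track (a point): point on the track's floor, on its centre line, 150 mm in front of the tunnel mouth (y = -150 mm of the oven frame, 12 mm above the table); axes as the oven's. The floor runs from y = -430 mm into the tunnel. Its two steel rails are 10 mm high and 70 mm apart inside (x = +-35 mm).
- switch (a joint): travel of the inner stop, a sprung switch plate hidden in the tunnel, m: 0 = out, 0.006 = fully home. Its spring pushes back with about 2.5 to 3.5 N, so the row of flacons must be held against it; at 0.006 it is solid.
- pusher (a joint): position of the pusher along the track, m: 0 = drawn right back (blade face at y = -290 mm of the oven frame), grows towards the oven, up to 0.32. Sliding friction about 4.5 N when freed; it must not be forced along while the lever is locked.
- carriage: The pusher: a steel carriage on the track; at its front a blade, 60 mm wide, z = 16 to 46 mm, 10 mm thick, that pushes the flacons. Origin at the track's centre line in the plane of the blade's front face, at table height; axes as the oven's.
- pusher_grip (a point): grip point of the pusher's wooden handle: an upright plate 60 mm across the track, 14 mm thick along it, from z = 40 to 86 mm; this point is 70 mm above the table and 50 mm behind the blade's face. The flat steel carriage under it (top at 40 mm) is 92 mm wide and runs from 12 to 144 mm behind the blade's face.
- lever (a joint): angle of the cam lever on the pusher, rad: 0 = locked, the lever trailing straight back along the track away from the oven; 1.57 = free, pointing square across the track towards +x of the oven (away from the robot). It turns about a vertical axis, counter-clockwise from above to free. Stays where it is left.
- lever_peg (a point): grip point of the black upright peg (17 mm thick, z = 51 to 97 mm) at the end of the cam lever; this point is 79 mm above the table. The peg is 60 mm from the lever's axis, which stands 115 mm behind the blade's face on the track's centre line. The flat arm under the peg has its top at 55 mm.
- flacon_1: Crystal flacon, one of three to five alike (None: not there this time): clear square-cut body 60 mm (its x) by 44 mm (its y), 48 mm high, shoulders to 55 mm, and on top a gilt square stopper, 24 by 24 mm, z = 58 to 84 mm, one piece with it and good to grip. 220 g. Origin at the centre of its foot, z up.
- flacon_2: Crystal flacon, one of three to five alike (None: not there this time): clear square-cut body 60 mm (its x) by 44 mm (its y), 48 mm high, shoulders to 55 mm, and on top a gilt square stopper, 24 by 24 mm, z = 58 to 84 mm, one piece with it and good to grip. 220 g. Origin at the centre of its foot, z up.
- flacon_3: Crystal flacon, one of three to five alike (None: not there this time): clear square-cut body 60 mm (its x) by 44 mm (its y), 48 mm high, shoulders to 55 mm, and on top a gilt square stopper, 24 by 24 mm, z = 58 to 84 mm, one piece with it and good to grip. 220 g. Origin at the centre of its foot, z up.
- flacon_4: Crystal flacon, one of three to five alike (None: not there this time): clear square-cut body 60 mm (its x) by 44 mm (its y), 48 mm high, shoulders to 55 mm, and on top a gilt square stopper, 24 by 24 mm, z = 58 to 84 mm, one piece with it and good to grip. 220 g. Origin at the centre of its foot, z up.
- flacon_5: Crystal flacon, one of three to five alike (None: not there this time): clear square-cut body 60 mm (its x) by 44 mm (its y), 48 mm high, shoulders to 55 mm, and on top a gilt square stopper, 24 by 24 mm, z = 58 to 84 mm, one piece with it and good to grip. 220 g. Origin at the centre of its foot, z up.
- brush_glass: Bystander: glass full of brushes, 68 mm wide, 160 mm high. Origin under its centre.
- varnish: Bystander: amber varnish bottle, 60 mm wide, 130 mm high. Origin under its centre.
- gold_pot: Bystander: brass pot of gold, 52 mm wide, 45 mm high. Origin under its centre.
- tape_roll: Bystander: yellow roll of tape lying flat, 100 mm wide, 25 mm high. Origin under its centre.
- dish: Bystander: white palette dish, 68 mm wide, 16 mm high. Origin under its centre.
- rest_bar: Bystander: wooden hand rest lying flat, 40 by 110 mm, 18 mm high. Origin under its centre.

How it is judged:
On the way, in this order (a step that is already met when the one before it is completed fails the run):
1. the cam lever is flipped free (value of joint lever above 1.2 rad), for 0.1 s.
2. every flacon stands on the track ahead of the pusher's blade, released (x of flacon_1 in the frame of oven between -0.012 and 0.012 m and z of flacon_1 in the frame of oven between 0.008 and 0.018 m and angle between each of flacon_1, flacon_2, flacon_3, flacon_4, flacon_5's own z axis and vertical below 0.12 rad and angle between the x axis of each of flacon_1, flacon_2, flacon_3, flacon_4, flacon_5 and the x axis of oven, either way round below 0.3 rad and y of each of flacon_1, flacon_2, flacon_3, flacon_4, flacon_5 in the frame of carriage above 0.018 m and y of each of flacon_1, flacon_2, flacon_3, flacon_4, flacon_5 in the frame of oven below 0.12 m and x of flacon_2 in the frame of oven between -0.012 and 0.012 m and z of flacon_2 in the frame of oven between 0.008 and 0.018 m and x of flacon_3 in the frame of oven between -0.012 and 0.012 m and z of flacon_3 in the frame of oven between 0.008 and 0.018 m and x of flacon_4 in the frame of oven between -0.012 and 0.012 m and z of flacon_4 in the frame of oven between 0.008 and 0.018 m and x of flacon_5 in the frame of oven between -0.012 and 0.012 m and z of flacon_5 in the frame of oven between 0.008 and 0.018 m and linear speed of each of flacon_1, flacon_2, flacon_3, flacon_4, flacon_5 below 0.02 m/s and contact force between the fingers and flacon_1 below 0.1 N and contact force between the fingers and flacon_2 below 0.1 N and contact force between the fingers and flacon_3 below 0.1 N and contact force between the fingers and flacon_4 below 0.1 N and contact force between the fingers and flacon_5 below 0.1 N), for 0.2 s.
3. the row is pressed home on the inner stop with the lever still free (value of joint switch above 0.0035 m and value of joint lever above 1.2 rad), for 0.2 s.
4. the cam lever is locked with the row home (value of joint switch above 0.0035 m and value of joint lever below 0.12 rad), for 0.2 s.
At the end, for the whole second after the job is handed in: Every flacon stands upright (within 0.12 rad) on the track floor between the rails, square to the track (within 0.3 rad), ahead of the blade, at rest; the inner stop's switch is pressed by more than 3.5 mm of its 6 mm and stays so; the lever is within 0.12 rad of locked (all of step 4 and x of flacon_1 in the frame of oven between -0.012 and 0.012 m and z of flacon_1 in the frame of oven between 0.008 and 0.018 m and angle between each of flacon_1, flacon_2, flacon_3, flacon_4, flacon_5's own z axis and vertical below 0.12 rad and angle between the x axis of each of flacon_1, flacon_2, flacon_3, flacon_4, flacon_5 and the x axis of oven, either way round below 0.3 rad and y of each of flacon_1, flacon_2, flacon_3, flacon_4, flacon_5 in the frame of carriage above 0.018 m and y of each of flacon_1, flacon_2, flacon_3, flacon_4, flacon_5 in the frame of oven below 0.12 m and x of flacon_2 in the frame of oven between -0.012 and 0.012 m and z of flacon_2 in the frame of oven between 0.008 and 0.018 m and x of flacon_3 in the frame of oven between -0.012 and 0.012 m and z of flacon_3 in the frame of oven between 0.008 and 0.018 m and x of flacon_4 in the frame of oven between -0.012 and 0.012 m and z of flacon_4 in the frame of oven between 0.008 and 0.018 m and x of flacon_5 in the frame of oven between -0.012 and 0.012 m and z of flacon_5 in the frame of oven between 0.008 and 0.018 m and linear speed of each of flacon_1, flacon_2, flacon_3, flacon_4, flacon_5 below 0.02 m/s and velocity of joint pusher between -0.005 and 0.005 m/s); the robot touches nothing.
It fails at once if the pusher is forced along the track while the lever is locked (value of joint lever below 0.12 rad and (velocity of joint pusher above 0.04 m/s or velocity of joint pusher below -0.04 m/s)).
It fails at once if the glass is forced: the blade presses on it with more than 40 N (contact force between carriage and flacon_1 above 40 N or contact force between carriage and flacon_2 above 40 N or contact force between carriage and flacon_3 above 40 N or contact force between carriage and flacon_4 above 40 N or contact force between carriage and flacon_5 above 40 N).
It fails at once if another thing on the bench is shoved more than 50 mm or tipped over (distance of any of brush_glass, varnish, gold_pot, tape_roll, dish, rest_bar from where it was at the start of the episode above 0.05 m or angle between any of brush_glass, varnish, gold_pot, tape_roll, dish, rest_bar's own z axis and vertical above 0.5 rad).
Of flacon_1, flacon_2, flacon_3, flacon_4, flacon_5 only 3 to 5 are there at a start; the rules pass over those that are not, and their reading is None.
At some moment in a run one of flacon_1, flacon_2, flacon_3, flacon_4, flacon_5 may be knocked a few centimetres aside while the robot is not near it.
It also fails if it takes over 210 s, if anything falls off the work surface, if the arm or the gripper's body presses on something with over 40 N, if the wrist force passes 120 N, or if a joint passes its speed limit or range.

ROBOT

A 6-joint arm with a two-finger parallel gripper is mounted at the origin on the work surface. World frame = base frame: x ahead of the robot, y to its left, z up, the work surface at z = 0. Lengths are in m, angles in rad, forces in N, time in s.
With the tool pointing down it reaches from about 0.325 to 0.875 m from the base axis. Payload 4.4 kg.
Tool frame: the origin (TCP) lies midway between the tips of the shut fingers; the grasp point (between the pads) lies 19 mm behind it (pinch_z is the distance from the TCP to the grasp point, in m); z points along the fingers, y is the line along which they close (so a half turn about z gives the same grasp; the last joint's range is limited). The gripper opens to 85 mm and grips with 20 to 120 N. Pads are 22 mm wide; open, the fingers measure 114 mm over their backs; the gripper's body (76 mm by 85 mm) begins 54 mm behind the grasp point. The pads swing forward as they close: fully open they stand 13 mm farther back than shut.
Start: joints at [-1.315, 0.207, 1.542, -0, 1.393, -0.15], TCP at [0.227, -0.528, 0.21] pointing down, gripper open.
Joint ranges: [-2.73, 2.73], [-0.86, 2.22], [0.23, 2.46], [-1.11, 4.25], [0.08, 2.63], [-2.82, 2.82]. Speed limits (rad/s): [2.79, 2.79, 3.14, 3.14, 3.14, 3.14].

INTERFACE

Orientations are given as a unit quaternion [w, x, y, z].
In Python, from station import * gives the robot as it stands.
- The arm moves only by the tool jog_arm, never from a script. Its argument "targets" is one flat list of numbers, 7 for each row, row after row: the shift along the tool's x, y, z each as a share of 2 cm, from -1 to 1, then the turn, a rotation vector about the tool's x, y, z each as a share of pi rad, from -1 to 1, then the closure, from -1 (fully open) to 1 (shut). A call has 1 to 12 rows; each row shifts and turns the commanded pose from where the row before left it, along the tool's axes as they then stand; what a row does not reach is not made up. A row lasts 1/10 s, in which the tool goes at most 50 mm and 8.59 degrees, less where a joint would pass 70% of its speed; a pose out of reach is approached as far as the arm can. A call with a number of a shift or a turn outside -1 to 1 is refused whole. A call with a gripper value outside its range is refused whole. The fingers move at their own pace and stop on an object; the grip force is fixed at half the most. Time passes only in rows, so rows that do not move let the fingers close. It gives the time, the measured TCP pose, the force, the opening and the grip force at its end, in the units of the state.
- get_state(): the state, without advancing time (a new reading comes with each control period).
- grab_frame(name): name is "scene" or "top" or "wrist"; returns a dict with "frame" (420x560x3 uint8, red, green, blue), "K" (3x3 intrinsics, pixels), "k1" (the pictures are not rectified: a ray, as slopes to the right and down, at radius r is drawn at 1 + k1 r^2 times it, then the intrinsics apply), "view" (4x4, takes a point from world to camera coordinates). Camera axes: x right, y up, looking along -z (the intrinsics and any distortion apply to the point x, -y, -z); pixel columns grow to the right and rows downward; lengths in m; the calibration is good to about 2 mm. A picture is of the moment at which its call begins. There is no depth.
- hand_in(): hands the job in; it is judged then, once.
The state is a dict: "time_s": time; "joints": joint angles; "dq": joint speeds; "joint_torque": joint torques, N m; "eef_pos": TCP position; "ee_rot": TCP orientation; "ft_force": force on the tool from outside, world axes, zero at the start; "wrist_torque": the same for the moment, N m; "width": opening from 0.0 (shut) to 1.0 (fully open); "grip_force": force on a finger pad.
Only numpy, scipy, OpenCV 4.12 (cv2) and the standard library are available. Lean on these libraries where they do the work, as an engineer would, in place of code of your own. Each camera call takes 0.05 s, during which the arm holds its last target. There are 200 camera calls.

## Working session

There is one attempt and no reset: what is moved stays moved. The work goes in short steps, Python scripts to look and compute and a tool call to move; the robot and the scene stay as the last step left them, time stands still between calls to the robot, and variables do not carry over. Pictures are saved under pics/ and viewed, at most 14 in all, crops included, and the job is handed in when it is done.

Besides the shell and the picture viewer there is one more tool, called after "Request:" in YAML: its name, and indented under it one key for each argument. jog_arm: Moves the arm, as the interface text tells. Shift numbers are shares of 2 cm and turn numbers shares of pi rad, none past 1 either way. Its arguments: {"type":"object","properties":{"targets":{"type":"array"}},"required":["targets"]}

```bash
ls; mkdir -p pics; cat > h.py <<'E'
from station import *
import numpy as np, cv2
def save(n,f): cv2.imwrite(f'pics/{n}.png',cv2.cvtColor(f['frame'],cv2.COLOR_RGB2BGR))
def ray(f,uv):
    K=np.array(f['K']);V=np.array(f['view']);k=f['k1']
    d=np.array([(uv[0]-K[0,2])/K[0,0],(uv[1]-K[1,2])/K[1,1]]);u=d.copy()
    for _ in range(30): u=d/(1+k*(u@u))
    R=V[:3,:3];c=-R.T@V[:3,3]
    w=R.T@np.array([u[0],-u[1],-1.]);return c,w/np.linalg.norm(w)
def onz(f,uv,z):
    c,w=ray(f,uv);return c+w*(z-c[2])/w[2]
def proj(f,p):
    K=np.array(f['K']);V=np.array(f['view'])
    q=V[:3,:3]@np.array(p)+V[:3,3];u=np.array([q[0],-q[1]])/-q[2]
    u=u*(1+f['k1']*(u@u));return np.array([K[0,0]*u[0]+K[0,2],K[1,1]*u[1]+K[1,2]])
def tri(f1,a,f2,b):
    c1,w1=ray(f1,a);c2,w2=ray(f2,b)
    s=np.linalg.lstsq(np.stack([w1,-w2],1),c2-c1,rcond=None)[0]
    p=c1+s[0]*w1;q=c2+s[1]*w2;return (p+q)/2,np.linalg.norm(p-q)
E
python3 - <<'E'
from h import *
import pickle
for n in('scene','top','wrist'):
    f=grab_frame(n);save(n+'0',f);pickle.dump(f,open(n+'0.pkl','wb'));V=np.array(f['view']);print(n,-V[:3,:3].T@V[:3,3],f['k1'])
print(get_state())
E
```

```text
pics
scene [ 1.15206619 -0.73222531  1.02530022] -0.14435948502063797
top [ 0.43232671 -0.00722229  1.09006146] -0.0807478779445798
wrist [ 0.29351399 -0.4993363   0.37294443] -0.044341010847694
{'time_s': 0.15, 'joints': array([-1.31443852e+00,  2.07282612e-01,  1.54264950e+00, -3.64877373e-05,
        1.39351197e+00, -1.50489081e-01]), 'dq': array([-0.00025349, -0.00263243, -0.00459363,  0.00070468, -0.00053891,
        0.00075073]), 'joint_torque': array([-5.87830236e-04, -3.83516550e+01, -2.92037058e+01, -1.99878077e-04,
        6.69825997e-03,  3.02806654e-05]), 'eef_pos': array([ 0.22735588, -0.52744304,  0.20924817]), 'ee_rot': array([-9.23465447e-04,  9.79379629e-01,  2.02026445e-01, -6.69088821e-05]), 'ft_force': array([ 0.57962784, -1.0072809 , -0.85874499]), 'wrist_torque': array([ 0.01496591, -0.02488   , -0.02636169]), 'grip_force': 0.0, 'width': 0.999201703644933}
```

View pics/top0.png

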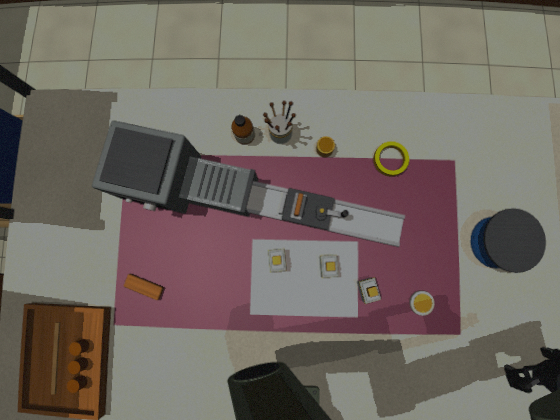

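View pics/scene0.png

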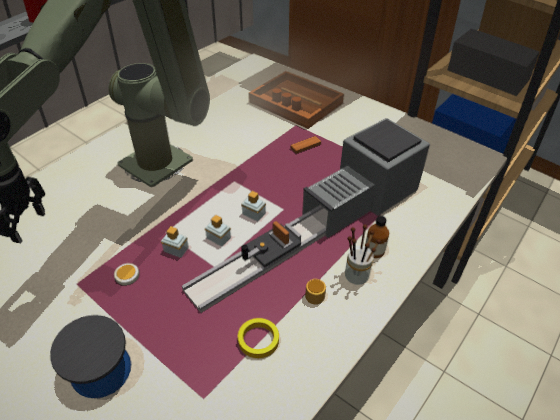

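Top view: oven at (150,165), track running right and down to (403,228), handle (299,206), lever peg (345,213) trailing back (locked), and three flacons at (277,261), (330,266), (371,291). The scene view shows the same three. Next I measure by masks, plus a crop of each view.

```bash
python3 - <<'E'
from h import *
import pickle
F={n:pickle.load(open(n+'0.pkl','rb')) for n in('scene','top')}
for n,f in F.items():
    hsv=cv2.cvtColor(f['frame'],cv2.COLOR_RGB2HSV)
    m=cv2.inRange(hsv,(8,120,90),(28,255,255))
    k,l,s,c=cv2.connectedComponentsWithStats(m)
    print(n,[(tuple(c[i].round(1)),int(s[i,4]),tuple(s[i,:4])) for i in range(1,k) if s[i,4]>12])
    x,y,w,h=(175,140,240,180) if n=='top' else (130,150,240,180)
    im=cv2.resize(cv2.cvtColor(f['frame'],cv2.COLOR_RGB2BGR)[y:y+h,x:x+w],None,fx=3.3,fy=3.3,interpolation=cv2.INTER_CUBIC)
    cv2.imwrite(f'pics/{n}c.png',im)
E
```

```text
scene [((np.float64(550.9), np.float64(2.6)), 44, (np.int32(545), np.int32(0), np.int32(12), np.int32(7))), ((np.float64(438.2), np.float64(67.6)), 157, (np.int32(427), np.int32(53), np.int32(23), np.int32(27))), ((np.float64(550.7), np.float64(68.2)), 129, (np.int32(542), np.int32(55), np.int32(18), np.int32(27))), ((np.float64(484.0), np.float64(90.6)), 624, (np.int32(437), np.int32(68), np.int32(90), np.int32(45))), ((np.float64(276.6), np.float64(90.2)), 29, (np.int32(273), np.int32(88), np.int32(8), np.int32(5))), ((np.float64(307.7), np.float64(103.1)), 752, (np.int32(259), np.int32(88), np.int32(84), np.int32(31))), ((np.float64(480.1), np.float64(94.3)), 22, (np.int32(477), np.int32(90), np.int32(7), np.int32(9))), ((np.float64(528.2), np.float64(137.4)), 639, (np.int32(502), np.int32(91), np.int32(55), np.int32(93))), ((np.float64(286.2), np.float64(94.4)), 32, (np.int32(282), np.int32(93), np.int32(9), np.int32(4))), ((np.float64(305.3), np.float64(143.1)), 197, (np.int32(291), np.int32(136), np.int32(30), np.int32(15))), ((np.float64(499.5), np.float64(196.3)), 105, (np.in
[... 2411 characters left out ...]
), 76, (np.int32(368), np.int32(287), np.int32(10), np.int32(10))), ((np.float64(422.4), np.float64(302.8)), 265, (np.int32(414), np.int32(294), np.int32(18), np.int32(19))), ((np.float64(90.8), np.float64(360.9)), 1785, (np.int32(68), np.int32(307), np.int32(36), np.int32(113))), ((np.float64(54.1), np.float64(358.0)), 256, (np.int32(51), np.int32(323), np.int32(8), np.int32(71))), ((np.float64(74.3), np.float64(348.5)), 134, (np.int32(68), np.int32(342), np.int32(13), np.int32(14))), ((np.float64(73.2), np.float64(367.1)), 135, (np.int32(67), np.int32(361), np.int32(13), np.int32(14))), ((np.float64(72.2), np.float64(386.0)), 134, (np.int32(66), np.int32(380), np.int32(13), np.int32(13)))]
```

View pics/topc.png

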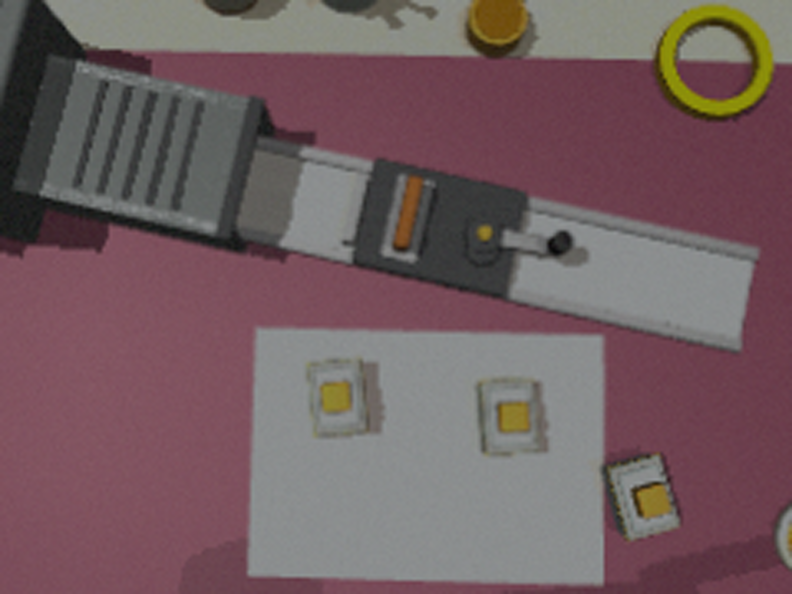

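View pics/scenec.png

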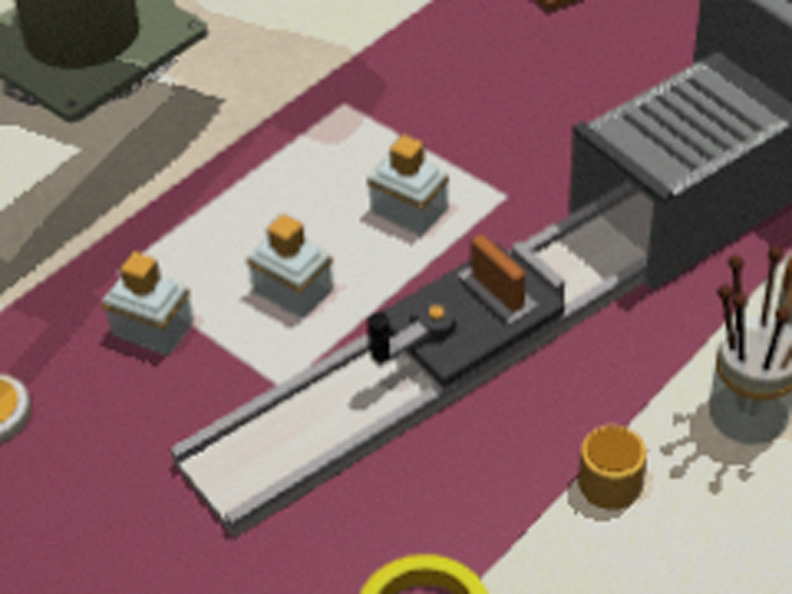

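The crops show the flacons' long sides nearly across the track and the lever locked. Peg top is at top-crop (562,238) / scene-crop (379,320), handle ridge at (410,212) / (498,272), and rail ends at (757,250) and (740,349). Now triangulating.

```bash
python3 - <<'E'
from h import *
import pickle
S,T=[pickle.load(open(n+'0.pkl','rb')) for n in('scene','top')]
t=lambda u,v:(175+(u-1.15)/3.3,140+(v-1.15)/3.3)
s=lambda u,v:(130+(u-1.15)/3.3,150+(v-1.15)/3.3)
np.set_printoptions(precision=4,suppress=True)
for n,a,b in [('peg',t(562,237),s(379,319)),('handle',t(410,212),s(498,272)),('bolt',t(485,232),s(437,312)),('f1',t(335,397),s(407,144)),('f2',t(515,416),s(286,223)),('f3',t(653,500),s(140,262)),
 ('hA',t(417,180),s(522,305)),('hB',t(404,248),s(475,238)),('railfar_end',t(757,250),s(232,520)),('railnear_end',t(740,349),s(178,455))]:
    print(n,*tri(S,b,T,a))
print('rails')
for a in [(757,250),(303,152),(740,349),(283,246)]: print(onz(T,t(*a),.022))
print('bodies z=.05')
for q in [((307,367),(363,360),(370,432),(315,437)),((477,381),(540,378),(546,451),(484,455)),((605,463),(660,455),(680,527),(628,540))]:
    p=np.array([onz(T,t(*a),.05)[:2] for a in q]);r=(p[0]+p[1]-p[2]-p[3])/2;l=(p[0]+p[3]-p[1]-p[2])/2
    print(p.mean(0),np.linalg.norm(r),np.linalg.norm(l),'long ang',np.degrees(np.arctan2(r[1],r[0])),'short-90',np.degrees(np.arctan2(l[1],l[0]))-90)
p=[onz(T,t(*a),.116)[:2] for a in((75,58),(258,97),(235,235))];print('roof',p)
f=pickle.load(open('wrist0.pkl','rb'))
E
```

```text
peg [ 0.5654 -0.1496  0.0946] 0.0020981845458836845
handle [ 0.588  -0.0288  0.0645] 0.0034395426465706103
bolt [ 0.5736 -0.091   0.0579] 0.0035068533578070053
f1 [0.4361 0.0285 0.082 ] 0.003997591428751013
f2 [ 0.4245 -0.1137  0.0846] 0.004042147863345451
f3 [ 0.361  -0.2229  0.0829] 0.0033545606132056815
hA [ 0.6178 -0.0343  0.0488] 0.004266744264376192
hB [ 0.557  -0.0233  0.0808] 0.005740175269718994
railfar_end [ 0.568  -0.3276  0.0186] 0.003021209330842916
railnear_end [ 0.4852 -0.3111  0.0135] 0.007732561695509514
rails
[ 0.5666 -0.3277  0.022 ]
[0.6436 0.0622 0.022 ]
[ 0.4821 -0.3116  0.022 ]
[0.5615 0.0769 0.022 ]
bodies z=.05
[0.4332 0.0251] 0.05796612226226981 0.045649559539459865 long ang 7.524275886396491 short-90 7.538050414162143
[ 0.4225 -0.1162] 0.05955899594498826 0.05102710044377995 long ang 5.6172189322509265 short-90 4.3983448172856185
[ 0.3604 -0.2233] 0.0617169064379595 0.044419052390179174 long ang 16.39568106654408 short-90 11.882581241701175
roof [array([0.6985, 0.2419]), array([0.6687, 0.0932]), array([0.558 , 0.1073])]
```

Request:
jog_arm:
  targets: [0,0,0,0,0,-0.044,-1,0,0,0,0,0,-0.044,-1,0,0,0,0,0,-0.044,-1,0,0,0,0,0,-0.044,-1,0,0,0,0,0,-0.044,-1,0,0,0,0,0,-0.044,-1,0,0,0,0,0,-0.044,-1,0.9,0.54,0,0,0,0,-1,0.9,0.54,0,0,0,0,-1,0.9,0.54,0,0,0,0,-1,0.9,0.54,0,0,0,0,-1,0.9,0.54,0,0,0,0,-1]

```text
time_s: 1.35
eef_pos: [0.2984, -0.4494, 0.2097]
ee_rot: [-0.0, 0.773, 0.634, 0.0]
ft_force: [0.0, 0.5, -0.8]
width: 0.999
grip_force: 0.0
```

Request:
jog_arm:
  targets: [0.9,0.54,0,0,0,0,-1,0.9,0.54,0,0,0,0,-1,0.9,0.54,0,0,0,0,-1,0.9,0.54,0,0,0,0,-1,0.9,0.54,0,0,0,0,-1,0.9,0.54,0,0,0,0,-1,0.9,0.54,0,0,0,0,-1,0.9,0.54,0,0,0,0,-1,0.9,0.54,0,0,0,0,-1,0.9,0.54,0,0,0,0,-1,0.9,0.54,0,0,0,0,-1,0.9,0.54,0,0,0,0,-1]

```text
time_s: 2.55
eef_pos: [0.4676, -0.2629, 0.2098]
ee_rot: [-0.0, 0.773, 0.634, -0.0]
ft_force: [0.5, 0.4, 0.4]
width: 1.002
grip_force: 0.0
```

Request:
jog_arm:
  targets: [0.9,0.54,0,0,0,0,-1,0.9,0.54,0,0,0,0,-1,0.9,0.54,0,0,0,0,-1,0.9,0.54,0,0,0,0,-1,0.9,0.54,0,0,0,0,-1,0.9,0.54,0,0,0,0,-1,0.9,0.54,0,0,0,0,-1,0,0,0,0,0,0,-1]

```text
time_s: 3.35
eef_pos: [0.567, -0.153, 0.2097]
ee_rot: [-0.0, 0.772, 0.635, 0.0]
ft_force: [-1.0, -0.3, -0.4]
width: 1.0
grip_force: 0.0
```

```bash
python3 - <<'E'
from h import *
import pickle
f=grab_frame('wrist');save('w1',f);pickle.dump(f,open('w1.pkl','wb'));print(get_state()['eef_pos'])
E
```

```text
[ 0.5661552 -0.1540838  0.2096446]
```

View pics/w1.png

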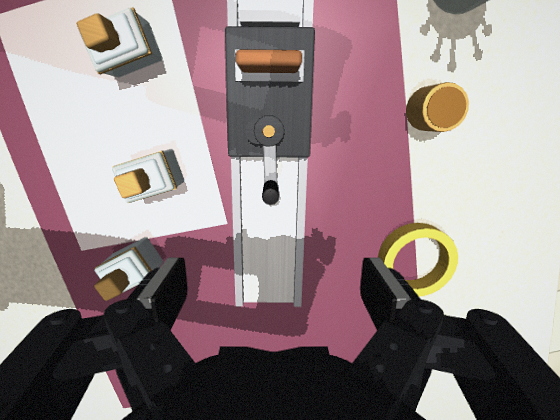

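Wrist view from above the peg: the track is vertical in the image, with peg near (270,190), bolt (268,131), handle ridge (268,60), carriage edges x=226/313, and the three flacon stoppers at left.

```bash
python3 - <<'E'
from h import *
import pickle
np.set_printoptions(precision=4,suppress=True)
f=pickle.load(open('w1.pkl','rb'));T=pickle.load(open('top0.pkl','rb'));im=f['frame']
hsv=cv2.cvtColor(im,cv2.COLOR_RGB2HSV)
a=np.radians(78.65);O=np.array([[np.sin(a),-np.cos(a)],[np.cos(a),np.sin(a)]])
p0=np.array([.5736,-.091])
m=cv2.inRange(hsv[170:215,255:290],(0,0,0),(179,255,45));ys,xs=np.nonzero(m);print('peg blob',xs.min()+255,xs.max()+255,ys.min()+170,ys.max()+170)
ctr=(0.5*(xs.min()+xs.max())+255.)
pk=onz(f,(ctr,ys.min()+170+8),.097);print('peg',pk)
b=cv2.inRange(hsv[120:145,255:285],(8,120,90),(28,255,255));ys,xs=np.nonzero(b);uv=(xs.mean()+255,ys.mean()+120)
t=(321.5,210.3);print('bolt tri',tri(f,uv,T,t),onz(f,uv,.058))
h=cv2.inRange(hsv[40:85,225:315],(3,110,60),(20,255,255));ys,xs=np.nonzero(h);print('handle',xs.min()+225,xs.max()+225,ys.min()+40,ys.max()+40)
for v in (52,70): print(onz(f,(235,v),.086),onz(f,(301,v),.086))
L=[]
for r in (90,140): 
  p,q=onz(f,(226+(.5 if r>100 else 0),r),.04),onz(f,(312.5,r),.04);print('carriage',p,q,np.linalg.norm(p-q),(p+q)/2)
for r in (175,220):
  row=im[r].astype(int).sum(1);g=np.abs(np.diff(row));e=[i for i in range(215,320) if g[i]>90];print(r,e)
  p,q=[onz(f,(e[0]+.5,r),.022),onz(f,(e[-1]+.5,r),.022)];print(p,q,np.linalg.norm(p-q),(p+q)/2)
E
```

```text
peg blob 262 278 180 203
peg [ 0.5655 -0.143   0.097 ]
bolt tri (array([ 0.5732, -0.0927,  0.0452]), np.float64(0.00037769459594922425)) [ 0.5735 -0.0922  0.058 ]
handle 236 301 49 72
[ 0.5588 -0.0189  0.086 ] [ 0.6159 -0.0303  0.086 ]
[ 0.5554 -0.0334  0.086 ] [ 0.6133 -0.0449  0.086 ]
carriage [ 0.5377 -0.0428  0.04  ] [ 0.627  -0.0606  0.04  ] 0.09108865773622747 [ 0.5824 -0.0517  0.04  ]
carriage [ 0.5261 -0.0934  0.04  ] [ 0.6187 -0.1117  0.04  ] 0.09437087690996154 [ 0.5724 -0.1025  0.04  ]
175 [230, 231, 239, 240, 263, 264, 268, 275, 277, 296, 297, 298, 306]
[ 0.5182 -0.1347  0.022 ] [ 0.6072 -0.1523  0.022 ] 0.09068368523262704 [ 0.5627 -0.1435  0.022 ]
220 [225, 226, 232, 240, 241, 295, 296, 304]
[ 0.4989 -0.1887  0.022 ] [ 0.5955 -0.2078  0.022 ] 0.09848494353823631 [ 0.5472 -0.1982  0.022 ]
```

Request:
jog_arm:
  targets: [0.13,-0.08,0.92,0,0,0,-1,0,0,0.92,0,0,0,-1,0,0,0.92,0,0,0,-1,0,0,0.92,0,0,0,-1,0,0,0.92,0,0,0,-1,0,0,0.92,0,0,0,-1,0,0,0.92,0,0,0,-1,0,0,0.92,0,0,0,-1,0,0,0,0,0,0,0,0,0,0,0,0,0,0.3,0,0,0,0,0,0,0.5,0,0,0,0,0,0,0.8]

```text
time_s: 4.6
eef_pos: [0.5659, -0.1527, 0.0645]
ee_rot: [0.001, 0.773, 0.634, 0.001]
ft_force: [-0.1, 0.0, -0.2]
width: 0.331
grip_force: 0.0
```

Request:
jog_arm:
  targets: [0,0,0,0,0,0,1,0,0,0,0,0,0,1,0,0,0,0,0,0,1,0,0,0,0,0,0,1]

```text
time_s: 5.0
eef_pos: [0.5656, -0.1526, 0.0644]
ee_rot: [0.001, 0.773, 0.634, 0.0]
ft_force: [-2.4, 0.2, 5.6]
width: 0.165
grip_force: 58.5
```

Request:
jog_arm:
  targets: [0.026,0.392,0,0,0,-0.0417,1,0.026,0.392,0,0,0,-0.0417,1,0.026,0.392,0,0,0,-0.0417,1,0.026,0.392,0,0,0,-0.0417,1,0.026,0.392,0,0,0,-0.0417,1,0.026,0.392,0,0,0,-0.0417,1,0.026,0.392,0,0,0,-0.0417,1,0.026,0.392,0,0,0,-0.0417,1,0.026,0.392,0,0,0,-0.0417,1,0.026,0.392,0,0,0,-0.0417,1,0.026,0.392,0,0,0,-0.0417,1,0,0,0,0,0,0,1]

```text
time_s: 6.2
eef_pos: [0.6325, -0.1093, 0.0643]
ee_rot: [-0.002, 0.161, 0.987, 0.002]
ft_force: [-5.7, 5.9, 9.8]
width: 0.161
grip_force: 59.1
```

Request:
jog_arm:
  targets: [0,0,0,0,0,0,-1,0,0,0,0,0,0,-1,0,0,0,0,0,0,-1,0,0,-0.95,0,0,0,-1,0,0,-0.95,0,0,0,-1,0,0,-0.95,0,0,0,-1,0,0,-0.95,0,0,-0.0417,-1,0.764,0.87,0,0,0,0,-1,0.764,0.87,0,0,0,0,-1,0.764,0.87,0,0,0,0,-1,0.764,0.87,0,0,0,0,-1,0,0,0,0,0,0,-1]

```text
time_s: 7.4
eef_pos: [0.5855, -0.0303, 0.1384]
ee_rot: [-0.001, 0.096, 0.995, 0.0]
ft_force: [-0.1, 0.2, 0.2]
width: 1.002
grip_force: 0.0
```

```bash
python3 - <<'E'
from h import *
import pickle
f=grab_frame('top');save('t1',f);pickle.dump(f,open('t1.pkl','wb'))
im=cv2.cvtColor(f['frame'],cv2.COLOR_RGB2BGR)[140:320,175:415];cv2.imwrite('pics/t1c.png',cv2.resize(im,None,fx=3.3,fy=3.3,interpolation=2))
f=grab_frame('wrist');im=cv2.cvtColor(f['frame'],cv2.COLOR_RGB2BGR)
cv2.imwrite('pics/w2.png',im);s=get_state();print(s['eef_pos'],s['joints'])
E
```

```text
[ 0.58723491 -0.03253132  0.13896877] [-2.02128495e-01  2.99351012e-01  1.58004730e+00 -5.56552225e-04
  1.26156194e+00 -1.57814093e+00]
```

View pics/w2.png

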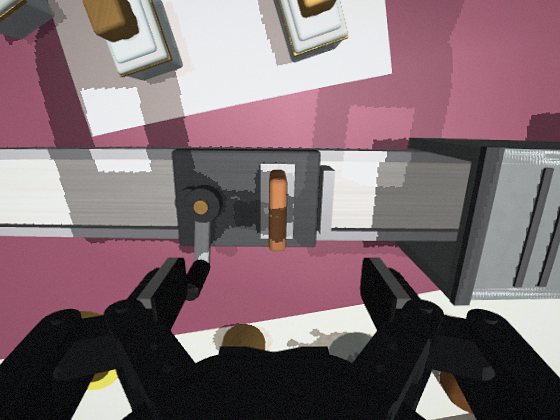

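The lever stands across the track (free), with the handle at (277,210) between the fingers. Descending to grip it.

Request:
jog_arm:
  targets: [0,0.15,0.85,0,0,0,-1,0,0,0.85,0,0,0,-1,0,0,0.85,0,0,0,-1,0,0,0.85,0,0,0,-1,0,0,0.85,0,0,0,-1,0,0,0,0,0,0,0,0,0,0,0,0,0,0.5,0,0,0,0,0,0,1,0,0,0,0,0,0,1,0,0,0,0,0,0,1,0,0,0,0,0,0,1]

```text
time_s: 8.6
eef_pos: [0.5886, -0.0294, 0.0554]
ee_rot: [0.001, 0.098, 0.995, 0.0]
ft_force: [0.0, 0.9, 5.0]
width: 0.143
grip_force: 61.9
```

Request:
jog_arm:
  targets: [0,-0.4,0,0,0,0,1,0,-0.85,0,0,0,0,1,0,-0.85,0,0,0,0,1,0,-0.85,0,0,0,0,1,0,-0.85,0,0,0,0,1,0,-0.85,0,0,0,0,1,0,-0.85,0,0,0,0,1,0,-0.85,0,0,0,0,1,0,-0.85,0,0,0,0,1,0,-0.85,0,0,0,0,1,0,-0.85,0,0,0,0,1,0,-0.4,0,0,0,0,1]

```text
time_s: 9.8
eef_pos: [0.5508, -0.2116, 0.0553]
ee_rot: [-0.001, 0.098, 0.995, 0.001]
ft_force: [-2.6, 6.3, 9.5]
width: 0.138
grip_force: 62.5
```

Request:
jog_arm:
  targets: [0,0,0,0,0,0,1,0,0,0,0,0,0,-1,0,0,0,0,0,0,-1,0,0,0,0,0,0,-1,0,0,-1,0,0,0,-1,0,0,-1,0,0,0,-1,0,0,-1,0,0,0,-1,0,0,-1,0,0,0,-1,0,0,-1,0,0,0,-1,0,0,-1,0,0,0,-1,0,0,-1,0,0,0,-1]

```text
time_s: 10.9
eef_pos: [0.5515, -0.2115, 0.1945]
ee_rot: [-0.0, 0.097, 0.995, 0.0]
ft_force: [-0.1, 0.0, -0.4]
width: 1.001
grip_force: 0.0
```

```bash
python3 - <<'E'
from h import *
import pickle
f=grab_frame('top');save('t2',f);pickle.dump(f,open('t2.pkl','wb'))
f=grab_frame('wrist');save('w3',f);pickle.dump(f,open('w3.pkl','wb'));s=get_state();print(s['eef_pos'],s['joints'])
E
```

```text
[ 0.55381438 -0.21275587  0.19744004] [-5.12614662e-01  2.50162047e-01  1.51538638e+00  3.96649611e-05
  1.36894678e+00 -1.88884992e+00]
```

View pics/w3.png

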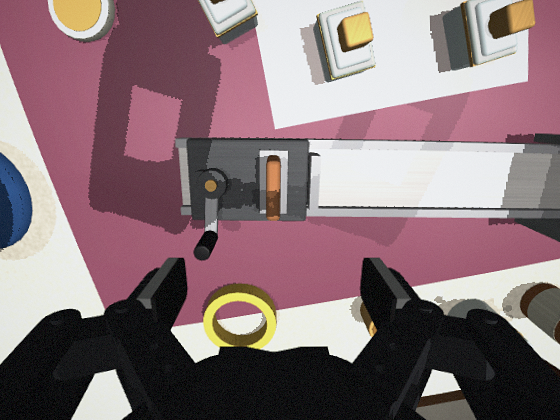

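The pusher is near the track's end (handle at (273,187)), lever still across, free track to the right. Next, the track centre line ahead of the blade and the flacons, from two views.

```bash
cat >> h.py <<'E'
a0=np.radians(-11.35);OX=np.array([np.cos(a0),np.sin(a0)]);OY=np.array([-OX[1],OX[0]]);B=np.array([.5733,-.0925]) # centre line point
def stops(f,box,lo=30):
    hsv=cv2.cvtColor(f['frame'],cv2.COLOR_RGB2HSV);m=cv2.inRange(hsv,(8,110,90),(28,255,255))
    x,y,w,h=box;k,l,s,c=cv2.connectedComponentsWithStats(m[y:y+h,x:x+w])
    return [(tuple((c[i]+[x,y]).round(1)),int(s[i,4])) for i in range(1,k) if s[i,4]>lo]
def yaw(q): # of tool x, tool down
    return np.degrees(2*np.arctan2(q[2],q[1]))
E
python3 - <<'E'
from h import *
import pickle
np.set_printoptions(precision=4,suppress=True)
T=pickle.load(open('t2.pkl','rb'));W1=pickle.load(open('w1.pkl','rb'));W3=pickle.load(open('w3.pkl','rb'))
st=stops(T,(240,245,150,60));print(st)
for c,n in st: print(onz(T,c,.08))
print(stops(W1,(70,0,100,310)),stops(W3,(180,0,370,60)))
g=cv2.cvtColor(W3['frame'],cv2.COLOR_RGB2GRAY).astype(int)
for u in (340,400,460):
    d=g[125:230,u];e=[i+125 for i in np.nonzero(np.abs(np.diff(d))>25)[0]];print(u,e)
    p,q=onz(W3,(u,e[0]+.5),.022)[:2],onz(W3,(u,e[-1]+.5),.022)[:2]
    print(p,q,np.linalg.norm(p-q),'rel B',(p-B)@OX,(q-B)@OX,((p+q)/2-B)@OX,((p+q)/2-B)@OY)
E
```

```text
[((np.float64(276.3), np.float64(259.8)), 71), ((np.float64(330.1), np.float64(266.0)), 79)]
[0.4351 0.0268 0.08  ]
[ 0.4222 -0.114   0.08  ]
[((np.float64(92.6), np.float64(30.1)), 695), ((np.float64(143.9), np.float64(37.6)), 56), ((np.float64(128.0), np.float64(184.1)), 518), ((np.float64(107.1), np.float64(289.0)), 369)] [((np.float64(520.5), np.float64(15.5)), 745), ((np.float64(356.9), np.float64(29.3)), 808), ((np.float64(229.3), np.float64(28.5)), 47)]
340 [np.int64(137), np.int64(139), np.int64(140), np.int64(205), np.int64(206), np.int64(207), np.int64(208), np.int64(216)]
[ 0.5174 -0.13  ] [ 0.61   -0.1424] 0.09336980493973952 rel B -0.047393948464707895 0.04577805353415543 -0.0008079474652762297 -0.044770306779538714
400 [np.int64(140), np.int64(141), np.int64(206), np.int64(208), np.int64(209), np.int64(216)]
[ 0.5335 -0.0637] [ 0.6243 -0.0706] 0.09103245507030414 rel B -0.04467058829634381 0.04568067484918439 0.0005050432764202881 0.025984747537521242
460 [np.int64(140), np.int64(141), np.int64(142), np.int64(206), np.int64(207), np.int64(208), np.int64(209), np.int64(217)]
[0.5463 0.0047] [0.6403 0.003 ] 0.09399862186028947 rel B -0.04555550538295958 0.046922511817051614 0.0006835032170459625 0.09842186629177646
```

Request:
jog_arm:
  targets: [0,0,0,0,0,0.044,-1,0,0,0,0,0,0.044,-1,0,0,0,0,0,0.044,-1,0,0,0,0,0,0.044,-1,0,0,0,0,0,0.044,-1,0,0,0,0,0,0.044,-1,0,0,0,0,0,0.044,-1,0,0,0,0,0,0.044,-1,0,0,0,0,0,0.044,-1,0.98,-0.33,0,0,0,0,-1,0.98,-0.33,0,0,0,0,-1,0.98,-0.33,0,0,0,0,-1]

```text
time_s: 12.2
eef_pos: [0.5231, -0.1551, 0.1921]
ee_rot: [-0.001, 0.659, 0.752, -0.0]
ft_force: [-0.2, -0.7, -0.9]
width: 0.999
grip_force: 0.0
```

Request:
jog_arm:
  targets: [0.98,-0.33,0,0,0,0,-1,0.98,-0.33,0,0,0,0,-1,0.98,-0.33,0,0,0,0,-1,0.98,-0.33,0,0,0,0,-1,0.98,-0.33,0,0,0,0,-1,0.98,-0.33,0,0,0,0,-1,0,0,0,0,0,0,-1]

```text
time_s: 12.9
eef_pos: [0.4678, -0.0425, 0.1929]
ee_rot: [-0.001, 0.658, 0.753, -0.0]
ft_force: [0.2, -1.1, -0.0]
width: 0.999
grip_force: 0.0
```

```bash
python3 - <<'E'
from h import *
import pickle
f=grab_frame('wrist');save('w4',f);pickle.dump(f,open('w4.pkl','wb'));s=get_state();print(s['eef_pos'],yaw(s['ee_rot']))
T=grab_frame('top');print(stops(T,(240,245,150,60)))
E
```

```text
[ 0.46872533 -0.04370648  0.19324274] 97.65876563500967
[((np.float64(372.9), np.float64(291.6)), 64)]
```

View pics/w4.png

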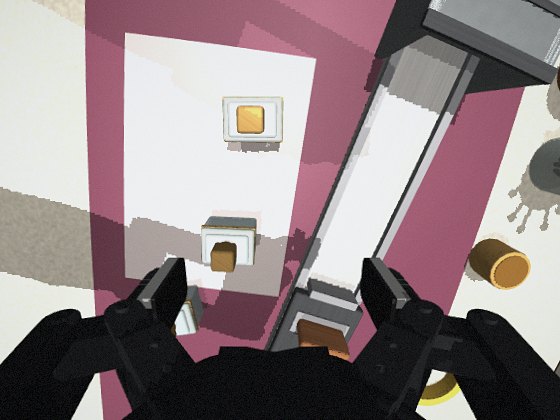

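F1 stands square to the view with its stopper at (250,119). F2 is at (223,248), partly shaded.

```bash
python3 - <<'E'
from h import *
import pickle
f=pickle.load(open('w4.pkl','rb'));T=pickle.load(open('t2.pkl','rb'))
c=stops(f,(220,90,70,60));print(c);print(tri(f,c[0][0],T,(276.3,259.8)),onz(f,c[0][0],.082))
p=onz(f,c[0][0],.082)[:2];d=p-np.array([.4687,-.0437]);y=np.radians(97.66);print(d@[np.cos(y),np.sin(y)],d@[np.sin(y),-np.cos(y)])
E
```

```text
[((np.float64(249.5), np.float64(119.1)), 684)]
(array([0.43530003, 0.02692603, 0.06570418]), np.float64(0.0009037318903081815)) [0.43677457 0.02665101 0.082     ]
0.07397870978976584 -0.022263155742969373
```

Request:
jog_arm:
  targets: [0.92,-0.27,0,0,0,0,-1,0.92,-0.27,0,0,0,0,-1,0.92,-0.27,0,0,0,0,-1,0.92,-0.27,0,0,0,0,-1,0,0,0.97,0,0,0,-1,0,0,0.97,0,0,0,-1,0,0,0.97,0,0,0,-1,0,0,0.97,0,0,0,-1,0,0,0.97,0,0,0,-1,0,0,0.97,0,0,0,-1,0,0,0.95,0,0,0,-1,0,0,0,0,0,0,-1]

```text
time_s: 14.2
eef_pos: [0.4362, 0.025, 0.056]
ee_rot: [-0.002, 0.659, 0.752, -0.002]
ft_force: [-0.1, -0.3, -1.1]
width: 1.003
grip_force: 0.0
```

Request:
jog_arm:
  targets: [0,0,0,0,0,0,0,0,0,0,0,0,0,0.4,0,0,0,0,0,0,1,0,0,0,0,0,0,1,0,0,0,0,0,0,1,0,0,-0.5,0,0,0,1,0,0,-1,0,0,0,1,0,0,-1,0,0,0,1,0,0,-1,0,0,0,1,0,0,-1,0,0,0,1]

```text
time_s: 15.2
eef_pos: [0.438, 0.0256, 0.1496]
ee_rot: [-0.0, 0.659, 0.752, -0.0]
ft_force: [-0.5, -0.5, -2.7]
width: 0.25
grip_force: 59.1
```

Request:
jog_arm:
  targets: [0,0,0,0,0,0.0352,1,0,0,0,0,0,0.0352,1,0,0,0,0,0,0.0352,1,-0.14,0.97,0,0,0,0,1,-0.14,0.97,0,0,0,0,1,-0.14,0.97,0,0,0,0,1,-0.14,0.97,0,0,0,0,1,-0.14,0.97,0,0,0,0,1,-0.14,0.97,0,0,0,0,1,-0.14,0.97,0,0,0,0,1,-0.14,0.97,0,0,0,0,1,0,0,0,0,0,0,1]

```text
time_s: 16.4
eef_pos: [0.5879, -0.0283, 0.1489]
ee_rot: [0.001, 0.774, 0.633, 0.0]
ft_force: [0.6, 0.3, -2.6]
width: 0.251
grip_force: 59.3
```

```bash
cat > rel.py <<'E'
from h import *
s=get_state();p=s['eef_pos'];d=p[:2]-B
print('oven-ish x,y,z mm',(np.array([d@OX,d@OY,p[2]])*1e3).round(1),'yaw',yaw(s['ee_rot']).round(2),s['width'].round(3))
E
python3 rel.py
```

```text
Traceback (most recent call last):
  File "rel.py", line 3, in <module>
    print('oven-ish x,y,z mm',(np.array([d@OX,d@OY,p[2]])*1e3).round(1),'yaw',yaw(s['ee_rot']).round(2),s['width'].round(3))
                                                                                                        ^^^^^^^^^^^^^^^^
AttributeError: 'float' object has no attribute 'round'
```

Request:
jog_arm:
  targets: [0,-0.06,0.9,0,0,0,1,0,0,0.9,0,0,0,1,0,0,0.9,0,0,0,1,0,0,0.6,0,0,0,1,0,0,0.4,0,0,0,1,0,0,0.2,0,0,0,1,0,0,0.1,0,0,0,1,0,0,0,0,0,0,1]

```text
time_s: 17.2
eef_pos: [0.5898, -0.0279, 0.0763]
ee_rot: [0.004, 0.774, 0.633, 0.003]
ft_force: [-2.5, 1.0, 23.1]
width: 0.245
grip_force: 65.3
```

```bash
sed -i "s/s\['width'\].round(3)/s['width']/" rel.py; python3 rel.py
```

```text
oven-ish x,y,z mm [ 3.4 66.6 76.3] yaw 78.55 0.24535751795070862
```

Request:
jog_arm:
  targets: [0,0,-0.3,0,0,0,1,0,0,-0.2,0,0,0,1,0,0,0,0,0,0,1]

```text
time_s: 17.5
eef_pos: [0.5848, -0.027, 0.079]
ee_rot: [0.0, 0.774, 0.633, 0.0]
ft_force: [-0.3, -0.1, -2.8]
width: 0.248
grip_force: 62.3
```

```bash
python3 rel.py;python3 - <<'E'
from h import *
import pickle
f=grab_frame('scene');pickle.dump(f,open('s5.pkl','wb'));u=proj(f,[.588,-.028,.05]);print(u);x,y=int(u[0])-80,int(u[1])-60
w=grab_frame('wrist');pickle.dump(w,open('w5.pkl','wb'))
a=cv2.resize(f['frame'][y:y+120,x:x+160],(780,585),interpolation=2)
b=w['frame']
im=np.zeros((400,800,3),np.uint8);im[:300,:400]=cv2.resize(a,(400,300),interpolation=cv2.INTER_AREA);im[:300,400:]=cv2.resize(b,(400,300),interpolation=cv2.INTER_AREA)
im=np.hstack([cv2.resize(a,(400,300)),cv2.resize(b,(400,300))]);cv2.imwrite('pics/c5.png',im[:,:,::-1])
E
```

```text
oven-ish x,y,z mm [-1.6 66.5 79. ] yaw 78.54 0.2484754948656459
[280.10337636 235.55987099]
```

View pics/c5.png

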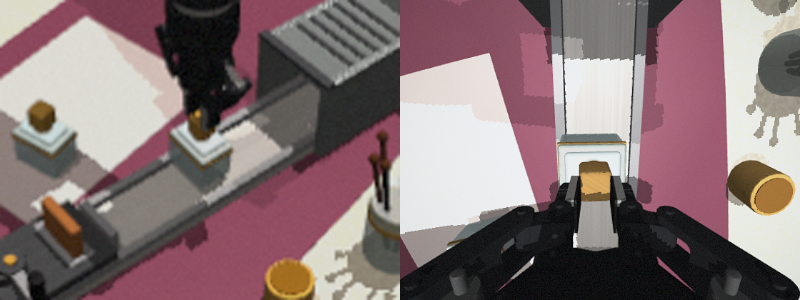

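The flacon is square to the track, but sits a few mm left (−x) of the track centre, so it caught the near rail. Measuring the offset.

```bash
python3 - <<'E'
from h import *
import pickle
np.set_printoptions(precision=4,suppress=True)
w=pickle.load(open('w5.pkl','rb'));im=w['frame'];g=cv2.cvtColor(im,cv2.COLOR_RGB2GRAY).astype(int)
for v in (100,130,160):
    e=[i for i in range(200,350) if abs(g[v,i+2]-g[v,i-1])>35];print(v,e)
print('body')
for v in (200,212):
    e=[i for i in range(200,350) if abs(g[v,i+2]-g[v,i-1])>30];print(v,e)
cv2.imwrite('pics/c6.png',cv2.resize(im[60:280,190:360],None,fx=2.7,fy=2.7,interpolation=2)[:,:,::-1])
E
```

```text
100 [212, 213, 214, 226, 227, 228, 229, 230, 231, 324, 325, 327, 328, 340, 341, 342, 343]
130 [213, 214, 215, 227, 228, 229, 230, 231, 232, 322, 323, 324, 326, 327, 339, 340, 341]
160 [215, 216, 217, 228, 229, 231, 232, 233, 321, 322, 323, 324, 325, 326, 337, 338, 339]
body
200 [216, 217, 218, 219, 220, 311, 315, 316, 317, 318, 319, 320, 322, 323, 324, 328, 329, 330, 334, 335, 336]
212 [217, 218, 220, 222, 304, 305, 306, 313, 314, 316, 317, 318, 319, 320, 321, 322, 323, 333, 334, 335, 336]
```

View pics/c6.png

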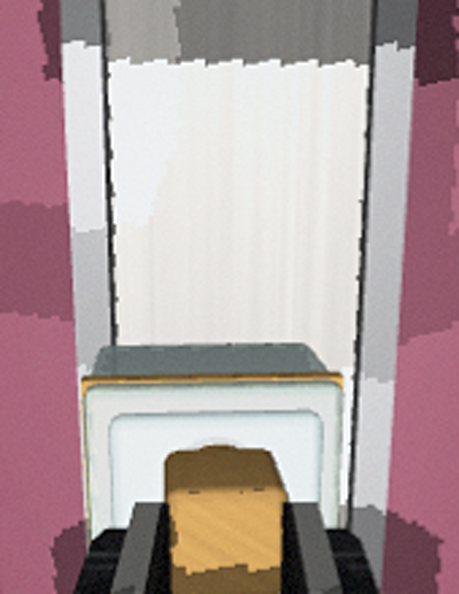

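```bash
python3 - <<'E'
from h import *
import pickle
np.set_printoptions(precision=4,suppress=True)
w=pickle.load(open('w5.pkl','rb'))
def X(u,v,z): d=onz(w,(u,v),z)[:2]-B; return (1e3*np.array([d@OX,d@OY])).round(1)
c=lambda a,b:(190+a/2.7-.3,60+b/2.7-.3)
dz=.079-.056
for n,l,r,z in [('stop',(169,530),(284,530),.084+dz),('stop back',(167,455),(278,455),.08+dz),('band',(85,380),(343,380),.048+dz),('foot',(95,375),(327,375),dz),
  ('rail outer',(72,300),(399,300),.022),('rail inner top',(110,300),(364,300),.022),('rail outer',(65,120),(410,120),.022)]:
    a,b=X(*c(*l),z),X(*c(*r),z);print(n,a,b,'mid',(a+b)/2,'w',b[0]-a[0])
E
```

```text
stop [-12.7  73.3] [ 8.5 73.2] mid [-2.1  73.25] w 21.2
stop back [-13.   86.5] [ 7.4 86.4] mid [-2.8  86.45] w 20.4
band [-33.2  92.2] [23.6 92. ] mid [-4.8 92.1] w 56.800000000000004
foot [-39.1  80.7] [26.3 80.4] mid [-6.4  80.55] w 65.4
rail outer [-44.6 101.8] [ 45.6 101.5] mid [  0.5  101.65] w 90.2
rail inner top [-34.1 101.8] [ 36.  101.5] mid [  0.95 101.65] w 70.1
rail outer [-43.9 149.1] [ 46.  148.8] mid [  1.05 148.95] w 89.9
```

Request:
jog_arm:
  targets: [0,0.28,0,0,0,0,1,0,0,0,0,0,0,1,0,0,0.2,0,0,0,1,0,0,0.15,0,0,0,1,0,0,0.1,0,0,0,1,0,0,0.05,0,0,0,1,0,0,0,0,0,0,1]

```text
time_s: 18.3
eef_pos: [0.5922, -0.0286, 0.0722]
ee_rot: [0.001, 0.774, 0.633, 0.001]
ft_force: [-4.5, 0.3, 14.9]
width: 0.248
grip_force: 64.8
```

```bash
python3 rel.py
```

```text
oven-ish x,y,z mm [ 6.  66.4 72.2] yaw 78.54 0.24792746464696197
```

```bash
python3 - <<'E'
from h import *
w=grab_frame('wrist');f=grab_frame('scene');u=proj(f,[.588,-.028,.05]);x,y=int(u[0])-40,int(u[1])-35
a=cv2.resize(w['frame'][60:280,190:360],(400,518),interpolation=2);b=cv2.resize(f['frame'][y:y+70,x:x+54],(400,518),interpolation=2)
cv2.imwrite('pics/c7.png',np.hstack([a,b])[:,:,::-1])
E
```

```text
(no output)
```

View pics/c7.png

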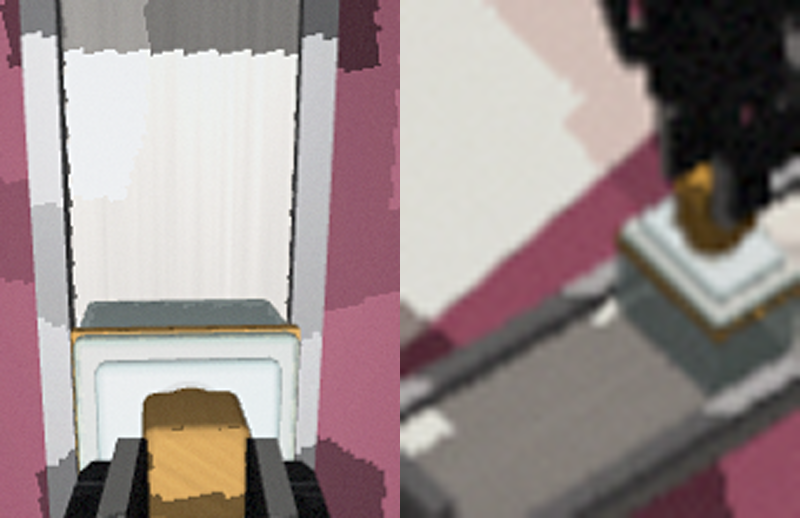

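The foot now lies between the rails, centred to about 1 mm, so I release it.

Request:
jog_arm:
  targets: [0,0,0,0,0,0,0.3,0,0,0,0,0,0,0,0,0,0,0,0,0,-1,0,0,0,0,0,0,-1,0,0,0,0,0,0,-1,0,0,-0.8,0,0,0,-1,0,0,-0.8,0,0,0,-1,0,0,-0.8,0,0,0,-1,0,0,-0.8,0,0,0,-1,0,0,-0.8,0,0,0,-1,0,0,-0.8,0,0,0,-1]

```text
time_s: 19.5
eef_pos: [0.5902, -0.0283, 0.1649]
ee_rot: [-0.0, 0.774, 0.633, -0.0]
ft_force: [-0.1, -0.2, 0.6]
width: 0.998
grip_force: 0.0
```

Request:
jog_arm:
  targets: [-1,0,0,0,0,0,-1,-1,0,0,0,0,0,-1,-1,0,0,0,0,0,-1,-1,-1,0,0,0,0,-1,-1,-1,0,0,0,0,-1,-0.5,-1,0,0,0,0,-1,0,-1,0,0,0,0,-1,0,0,0,0,0,0,-1]

```text
time_s: 20.3
eef_pos: [0.4879, -0.1198, 0.164]
ee_rot: [-0.001, 0.775, 0.632, -0.001]
ft_force: [0.5, -0.2, -0.7]
width: 1.0
grip_force: 0.0
```

```bash
python3 rel.py; python3 - <<'E'
from h import *
import pickle
w=grab_frame('wrist');pickle.dump(w,open('w8.pkl','wb'));save('w8',w)
t=grab_frame('top');pickle.dump(t,open('t8.pkl','wb'))
print(stops(w,(0,0,560,260),100),stops(t,(240,180,150,130)));s=get_state();print(s['eef_pos'])
E
```

```text
oven-ish x,y,z mm [-78.4 -43.6 164. ] yaw 78.47 0.9997839019704718
[((np.float64(384.1), np.float64(64.0)), 1082), ((np.float64(543.0), np.float64(121.8)), 1643), ((np.float64(201.4), np.float64(213.1)), 758), ((np.float64(496.4), np.float64(253.3)), 433)] [((np.float64(297.6), np.float64(202.3)), 70), ((np.float64(327.9), np.float64(265.5)), 36)]
[ 0.49045291 -0.12031292  0.16474551]
```

View pics/w8.png

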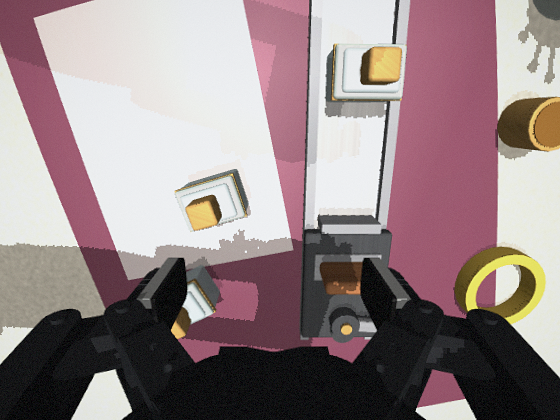

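F1 stands square between the rails at (368,72), the pusher blade is at (348,225), and F2 is at (205,208), long side turned about −15° in the image. Now the stopper-to-body offset, F2's pose and F3's.

```bash
python3 - <<'E'
from h import *
import pickle
np.set_printoptions(precision=1,suppress=True)
w=pickle.load(open('w8.pkl','rb'));t=pickle.load(open('t8.pkl','rb'));w1=pickle.load(open('w1.pkl','rb'));T2=pickle.load(open('t2.pkl','rb'))
def X(u,v,z,f=w): d=onz(f,(u,v),z)[:2]-B; return 1e3*np.array([d@OX,d@OY])
# F1 on track: stopper top & body top (band corners)
print('F1 stop',X(384,64,.094)); c=[X(u,v,.06) for u,v in ((335,44),(404,44),(402,101),(333,101))];print('F1 band',c,np.mean(c,0))
for v in (20,130,180):
    g=cv2.cvtColor(w['frame'],cv2.COLOR_RGB2GRAY).astype(int)[v];e=[i for i in range(290,420) if abs(g[i+2]-g[i-1])>30];print(v,e,X(e[0]+1,v,.022),X(e[-1]+1,v,.022))
# F2
hsv=cv2.cvtColor(w['frame'],cv2.COLOR_RGB2HSV)
m=cv2.inRange(hsv[180:240,180:230],(8,110,90),(28,255,255));r=cv2.minAreaRect(np.argwhere(m)[:,::-1].astype(np.float32));print(r)
uv=(201.4,213.1);print('F2 stop',X(*uv,.082),onz(w,uv,.082)*1e3)
c=[X(u,v,.05) for u,v in ((175,189),(238,170),(249,212),(186,233))];print('F2 body?',c,np.mean(c,0))
print('F2 top', onz(t,(327.9,265.5),.08)*1e3,onz(T2,(330.1,266),.08)*1e3)
cv2.imwrite('pics/c9.png',np.hstack([cv2.resize(w['frame'][160:310,130:270],(420,450),interpolation=2),cv2.resize(w['frame'][20:130,310:430],(380,450),interpolation=2)])[:,:,::-1])
E
```

```text
F1 stop [ 2.1 67.5]
F1 band [array([-27.8,  88.2]), array([29.2, 88.8]), array([32. , 43.9]), array([-27.5,  43.6])] [ 1.5 66.1]
20 [307, 308, 309, 310, 311, 392, 393, 394, 395, 396, 397, 398, 406, 407, 408, 409] [-46.4 117. ] [ 48.1 117.9]
130 [304, 305, 306, 307, 308, 316, 317, 382, 383, 384, 385, 386, 387, 388, 396, 397, 398] [-47.1  18.3] [47.5 18.4]
180 [302, 303, 305, 306, 307, 377, 378, 379, 380, 381, 382, 383, 390, 391, 392] [-48.  -32.4] [ 46.6 -32.6]
((20.72307777404785, 25.48461151123047), (44.99306869506836, 31.31096839904785), 74.74488067626953)
F2 stop [-141.3  -49.2] [ 425.1 -112.9   82. ]
F2 body? [array([-173.3,  -34.9]), array([-111.9,  -17. ]), array([-102.7,  -58.4]), array([-166.6,  -80.1])] [-138.6  -47.6]
F2 top [ 423.4 -108.3   80. ] [ 422.2 -114.    80. ]
```

View pics/c9.png

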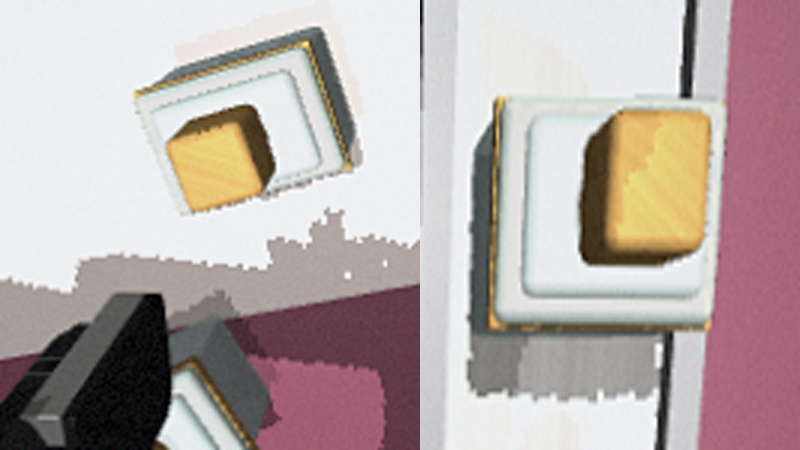

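Left crop: F2's long edge is turned 17° in the image (world about +5.5°), stopper top centre at about (201,215). Right crop: F1 stands square and upright between the rails. Going to F2.

Request:
jog_arm:
  targets: [0,0,0,0,0,-0.047,-1,0,0,0,0,0,-0.047,-1,0.18,-0.81,0,0,0,0,-1,0.18,-0.81,0,0,0,0,-1,0.18,-0.81,0,0,0,0,-1,0.18,-0.81,0,0,0,0,-1,0,0,0.9,0,0,0,-1,0,0,0.9,0,0,0,-1,0,0,0.9,0,0,0,-1,0,0,0.9,0,0,0,-1,0,0,0.9,0,0,0,-1,0,0,0.9,0,0,0,-1]

```text
time_s: 21.6
eef_pos: [0.4258, -0.1123, 0.0561]
ee_rot: [0.001, 0.672, 0.74, 0.0]
ft_force: [0.7, -0.1, -0.1]
width: 1.001
grip_force: 0.0
```

Request:
jog_arm:
  targets: [0,0,0,0,0,0,-0.5,0,0,0,0,0,0,0,0,0,0,0,0,0,0.3,0,0,0,0,0,0,0.5,0,0,0,0,0,0,1,0,0,0,0,0,0,1,0,0,0,0,0,0,1]

```text
time_s: 22.3
eef_pos: [0.4251, -0.1125, 0.0579]
ee_rot: [0.001, 0.673, 0.74, 0.0]
ft_force: [-1.2, -0.2, 6.6]
width: 0.253
grip_force: 58.8
```

Request:
jog_arm:
  targets: [0,0,-0.5,0,0,0,1,0,0,-1,0,0,0,1,0,0,-1,0,0,0,1,0,0,-1,0,0,0,1,0,0,-1,0,0,0.047,1,0,0,0,0,0,0.047,1,0.4,0.9,0,0,0,0,1,0.4,0.9,0,0,0,0,1,0.4,0.9,0,0,0,0,1,0.4,0.9,0,0,0,0,1,0.4,0.9,0,0,0,0,1,0.4,0.9,0,0,0,0,1]

```text
time_s: 23.5
eef_pos: [0.5399, -0.086, 0.1465]
ee_rot: [-0.0, 0.774, 0.633, -0.0]
ft_force: [0.8, 0.8, -1.9]
width: 0.256
grip_force: 59.4
```

Request:
jog_arm:
  targets: [0.4,0.9,0,0,0,0,1,0.4,0.9,0,0,0,0,1,0,0,0.9,0,0,0,1,0,0,0.9,0,0,0,1,0,0,0.9,0,0,0,1,0,0,0,0,0,0,1]

```text
time_s: 24.1
eef_pos: [0.5748, -0.0769, 0.0892]
ee_rot: [-0.003, 0.774, 0.633, -0.002]
ft_force: [-0.5, -0.2, -3.4]
width: 0.25
grip_force: 59.5
```

```bash
python3 rel.py;cat > edge.py <<'E'
from h import *
import sys
w=grab_frame('wrist');z=get_state()['eef_pos'][2]-.057;im=w['frame']
cv2.imwrite('pics/last.png',im[:,:,::-1])
def X(u,v,h): d=onz(w,(u,v),h)[:2]-B; return (1e3*np.array([d@OX,d@OY])).round(1)
hsv=cv2.cvtColor(im,cv2.COLOR_RGB2HSV);g=cv2.cvtColor(im,cv2.COLOR_RGB2GRAY).astype(int)
# dark edges: rails in rows above the flacon
for v in (100,130,150,160):
    e=[i for i in range(200,350) if abs(g[v,i+2]-g[v,i-1])>35]
    if e: print(v,e[0]+.5,e[-1]+.5,'rail mid',(X(e[0]+.5,v,.022)+X(e[-1]+.5,v,.022))/2)
m=cv2.inRange(hsv[150:240,190:360],(12,120,60),(28,255,255)) # gilt band + stopper
for v in range(0,90,3):
    xs=np.nonzero(m[v])[0]
    if len(xs): print(v+150,xs.min()+190,xs.max()+190,len(xs),'band mid',((X(xs.min()+190,v+150,z+.048)+X(xs.max()+191,v+150,z+.048))/2)[0],'stop mid',((X(xs.min()+190,v+150,z+.08)+X(xs.max()+191,v+150,z+.08))/2)[0])
E
python3 edge.py
```

```text
oven-ish x,y,z mm [-1.6 15.6 89.2] yaw 78.54 0.24991051025171046
100 214.5 339.5 rail mid [  0.6 101.7]
130 216.5 337.5 rail mid [ 0.55 80.15]
150 217.5 336.5 rail mid [ 0.55 65.2 ]
160 217.5 335.5 rail mid [ 0.2  57.55]
150 260 302 43 band mid 2.8999999999999995 stop mid 2.3
153 260 302 43 band mid 2.8999999999999995 stop mid 2.2499999999999996
156 260 302 43 band mid 2.8999999999999995 stop mid 2.3000000000000003
159 260 302 43 band mid 2.8999999999999995 stop mid 2.3000000000000003
162 260 302 43 band mid 2.95 stop mid 2.3000000000000003
165 260 302 43 band mid 2.95 stop mid 2.35
168 260 302 43 band mid 2.9000000000000004 stop mid 2.3000000000000003
171 260 302 43 band mid 2.95 stop mid 2.3000000000000003
174 260 302 43 band mid 2.95 stop mid 2.35
177 261 301 41 band mid 2.95 stop mid 2.3
183 236 324 2 band mid 2.3499999999999996 stop mid 1.8499999999999996
207 225 320 14 band mid -2.0999999999999996 stop mid -1.799999999999999
210 225 320 2 band mid -2.0999999999999996 stop mid -1.75
234 256 290 35 band mid -1.8499999999999996 stop mid -1.5500000000000003
237 254 292 39 band mid -1.8500000000000005 stop mid -1.6000000000000005
```

F2 is held straight (band −2.1, stopper −1.6) against a rail mid of +0.5 mm, so I shift +2.4 mm and lower.

Request:
jog_arm:
  targets: [0,0.12,0,0,0,0,1,0,0,0.3,0,0,0,1,0,0,0.3,0,0,0,1,0,0,0.2,0,0,0,1,0,0,0.1,0,0,0,1,0,0,0.1,0,0,0,1,0,0,0,0,0,0,1]

```text
time_s: 24.85
eef_pos: [0.5802, -0.0783, 0.0722]
ee_rot: [-0.0, 0.774, 0.633, -0.0]
ft_force: [0.1, 0.3, -2.6]
width: 0.257
grip_force: 59.5
```

```bash
python3 rel.py; python3 edge.py | grep -v "15[0-9]\|16[0-9]\|17[0-9]"
```

```text
oven-ish x,y,z mm [ 4.  15.2 72.2] yaw 78.53 0.25740947723538
100 201.5 335.5 rail mid [  0.7 100.3]
130 202.5 334.5 rail mid [ 0.55 80.35]
180 247 294 48 band mid 2.450000000000001 stop mid 2.6999999999999993
183 248 293 46 band mid 2.45 stop mid 2.75
189 223 319 3 band mid 2.6999999999999993 stop mid 2.9499999999999993
207 224 320 19 band mid 3.25 stop mid 3.4000000000000004
210 224 320 3 band mid 3.200000000000001 stop mid 3.3499999999999996
234 256 290 35 band mid 3.75 stop mid 3.8499999999999996
237 254 292 39 band mid 3.75 stop mid 3.8
```

Request:
jog_arm:
  targets: [0,-0.12,0,0,0,0,1,0,0,0.1,0,0,0,1,0,0,0.1,0,0,0,1,0,0,0,0,0,0,1]

```text
time_s: 25.3
eef_pos: [0.5789, -0.0781, 0.07]
ee_rot: [0.001, 0.774, 0.633, 0.001]
ft_force: [-1.3, 1.1, 3.7]
width: 0.252
grip_force: 60.3
```

```bash
python3 rel.py
```

```text
oven-ish x,y,z mm [ 2.7 15.2 70. ] yaw 78.54 0.25233919717708414
```

Request:
jog_arm:
  targets: [0,0,0,0,0,0,0.3,0,0,0,0,0,0,0,0,0,0,0,0,0,-1,0,0,0,0,0,0,-1,0,0,0,0,0,0,-1,0,0,-0.7,0,0,0,-1,0,0,-0.9,0,0,0,-1,0,0,-0.9,0,0,0,-1,0,0,-0.9,0,0,0,-1,0,0,-0.9,0,0,0,-1,0,0,-0.9,0,0,0,-1]

```text
time_s: 26.4
eef_pos: [0.5784, -0.078, 0.1746]
ee_rot: [0.001, 0.774, 0.633, 0.0]
ft_force: [1.0, 0.2, -0.2]
width: 1.003
grip_force: 0.0
```

Request:
jog_arm:
  targets: [-1,-0.64,0,0,0,0,-1,-1,-0.64,0,0,0,0,-1,-1,-0.64,0,0,0,0,-1,-1,-0.64,0,0,0,0,-1,-1,-0.64,0,0,0,0,-1,-1,-0.64,0,0,0,0,-1,-1,-0.64,0,0,0,0,-1,-1,-0.64,0,0,0,0,-1,-1,-0.64,0,0,0,0,-1,-1,-0.64,0,0,0,0,-1,-1,-0.64,0,0,0,0,-1,-1,-0.64,0,0,0,0,-1]

```text
time_s: 27.6
eef_pos: [0.3794, -0.2835, 0.1739]
ee_rot: [0.001, 0.774, 0.633, 0.0]
ft_force: [0.6, -1.0, 0.5]
width: 1.0
grip_force: 0.0
```

Request:
jog_arm:
  targets: [0,0,0,0,0,0,-1]

```text
time_s: 27.7
eef_pos: [0.3787, -0.2845, 0.1738]
ee_rot: [0.001, 0.775, 0.632, -0.0]
ft_force: [0.2, 0.5, 0.5]
width: 0.999
grip_force: 0.0
```

```bash
python3 rel.py; python3 - <<'E'
from h import *
import pickle
w=grab_frame('wrist');pickle.dump(w,open('w9.pkl','wb'));save('w9',w)
t=grab_frame('top');pickle.dump(t,open('t9.pkl','wb'))
print(stops(w,(0,0,560,260),100),stops(t,(240,180,150,130)))
for c,n in stops(w,(0,0,560,260),100): 
  p=onz(w,c,.082)[:2];d=p-B;print(p,d@OX,d@OY)
E
```

```text
oven-ish x,y,z mm [-153.  -226.5  173.8] yaw 78.34 0.9989510491686364
[((np.float64(460.8), np.float64(79.1)), 1177), ((np.float64(554.6), np.float64(111.3)), 157), ((np.float64(238.7), np.float64(140.8)), 762), ((np.float64(435.3), np.float64(156.0)), 138), ((np.float64(246.4), np.float64(255.7)), 239)] [((np.float64(297.7), np.float64(202.2)), 70), ((np.float64(317.9), np.float64(207.0)), 69), ((np.float64(367.4), np.float64(219.4)), 100), ((np.float64(372.6), np.float64(291.3)), 75)]
[ 0.5492321 -0.2127536] 6.892014675068156e-05 -0.12263843818666917
[ 0.63080746 -0.25337136] 0.0880425754110619 -0.14640766933897104
[ 0.36120381 -0.22504865] -0.18186247104561726 -0.1716973488985152
[ 0.52419269 -0.27142273] -0.012934614213377923 -0.1850879955390687
[ 0.34331683 -0.32946293] -0.17885072576458183 -0.2775898182086773
```

View pics/w9.png

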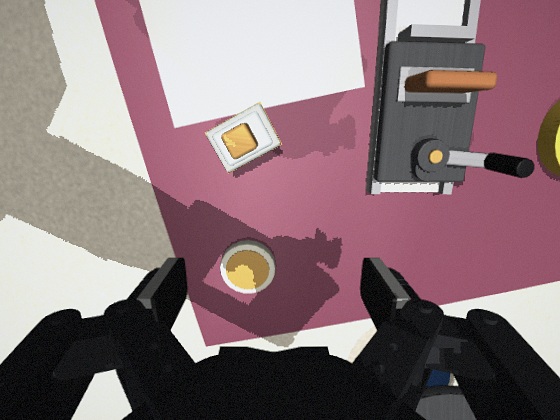

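F3's stopper is at (239,141), its long edge turned about 28° in the image. The dish at (247,265) is clear of the fingers' path.

Request:
jog_arm:
  targets: [0,0,0,0,0,-0.039,-1,0,0,0,0,0,-0.039,-1,0,0,0,0,0,-0.039,-1,0,0,0,0,0,-0.039,-1,1,0,0,0,0,0,-1,1,0,0,0,0,0,-1,0.9,0,0.95,0,0,0,-1,0.2,0,0.95,0,0,0,-1,0,0,0.95,0,0,0,-1,0,0,0.95,0,0,0,-1,0,0,0.95,0,0,0,-1,0,0,0.95,0,0,0,-1]

```text
time_s: 29.0
eef_pos: [0.3631, -0.2225, 0.0584]
ee_rot: [0.001, 0.597, 0.802, 0.0]
ft_force: [-0.3, -0.3, 0.2]
width: 0.998
grip_force: 0.0
```

Request:
jog_arm:
  targets: [0,0,0,0,0,0,-0.5,0,0,0,0,0,0,0,0,0,0,0,0,0,0.3,0,0,0,0,0,0,0.5,0,0,0,0,0,0,1,0,0,0,0,0,0,1,0,0,0,0,0,0,1]

```text
time_s: 29.7
eef_pos: [0.3627, -0.2241, 0.06]
ee_rot: [0.001, 0.598, 0.802, -0.0]
ft_force: [-2.4, 0.7, 6.8]
width: 0.246
grip_force: 58.6
```

Request:
jog_arm:
  targets: [0,0,-0.5,0,0,0,1,0,0,-1,0,0,0.0388,1,0,0,-1,0,0,0.0388,1,0,0,-1,0,0,0.0388,1,0,0,-1,0,0,0.0388,1,0.667,0.91,0,0,0,0,1,0.667,0.91,0,0,0,0,1,0.667,0.91,0,0,0,0,1,0.667,0.91,0,0,0,0,1,0.667,0.91,0,0,0,0,1,0.667,0.91,0,0,0,0,1,0.667,0.91,0,0,0,0,1]

```text
time_s: 30.9
eef_pos: [0.5058, -0.1558, 0.1486]
ee_rot: [-0.0, 0.773, 0.634, -0.0]
ft_force: [-0.4, -0.2, -2.7]
width: 0.25
grip_force: 59.2
```

Request:
jog_arm:
  targets: [0.667,0.91,0,0,0,0,1,0.667,0.91,0,0,0,0,1,0.667,0.91,0,0,0,0,1,0,0,0,0,0,0,1,0,0,0.9,0,0,0,1,0,0,0.9,0,0,0,1,0,0,0.9,0,0,0,1,0,0,0,0,0,0,1]

```text
time_s: 31.7
eef_pos: [0.5632, -0.1271, 0.0914]
ee_rot: [-0.003, 0.774, 0.634, -0.002]
ft_force: [-0.7, 0.6, -3.2]
width: 0.247
grip_force: 59.3
```

```bash
python3 rel.py; python3 edge.py
```

```text
oven-ish x,y,z mm [ -3.1 -35.9  91.4] yaw 78.66 0.24693266554728452
100 217.5 340.5 rail mid [ 0.4 50.3]
130 218.5 339.5 rail mid [ 0.45 28.55]
150 219.5 337.5 rail mid [ 0.1 13.5]
160 219.5 337.5 rail mid [0.15 5.75]
150 261 304 44 band mid 2.0999999999999996 stop mid 1.3499999999999996
153 261 303 43 band mid 1.8499999999999996 stop mid 1.1499999999999995
156 261 303 43 band mid 1.8499999999999996 stop mid 1.0999999999999996
159 261 303 43 band mid 1.8999999999999995 stop mid 1.0999999999999996
162 261 303 43 band mid 1.8499999999999996 stop mid 1.1499999999999995
165 261 303 43 band mid 1.9000000000000004 stop mid 1.1499999999999995
168 261 303 43 band mid 1.9000000000000004 stop mid 1.1499999999999995
171 261 303 43 band mid 1.9000000000000004 stop mid 1.1500000000000004
174 261 303 43 band mid 1.9000000000000004 stop mid 1.1500000000000004
177 261 303 43 band mid 1.9000000000000004 stop mid 1.2000000000000002
180 261 303 43 band mid 1.9500000000000002 stop mid 1.2000000000000002
183 262 302 41 band mid 2.0 stop mid 1.25
186 237 237 1 band mid -24.5 stop mid -20.25
189 323 324 2 band mid 26.4 stop mid 21.1
201 271 307 9 band mid 6.199999999999999 stop mid 4.65
204 224 319 8 band mid -4.25 stop mid -3.8499999999999996
207 224 224 1 band mid -32.7 stop mid -27.05
228 269 276 8 band mid -3.65 stop mid -3.3499999999999996
231 254 290 37 band mid -3.95 stop mid -3.6000000000000005
234 253 291 39 band mid -4.0 stop mid -3.6500000000000004
237 253 292 40 band mid -3.6500000000000004 stop mid -3.35
```

Request:
jog_arm:
  targets: [0,0,0.4,0,0,0,1,0,0,0.3,0,0,0,1,0,0,0,0,0,0,1,0,0,0,0,0,0,1,0,0,0,0,0,0,1]

```text
time_s: 32.25
eef_pos: [0.5671, -0.1283, 0.0811]
ee_rot: [0.0, 0.773, 0.634, 0.0]
ft_force: [0.2, -0.3, -2.5]
width: 0.247
grip_force: 59.3
```

```bash
python3 rel.py; python3 edge.py | grep -v "^1[5-8]"
```

```text
oven-ish x,y,z mm [  1.  -36.3  81.1] yaw 78.67 0.24726166667889984
100 208.5 336.5 rail mid [ 0.35 49.25]
130 209.5 335.5 rail mid [ 0.25 28.5 ]
201 282 317 10 band mid 16.8 stop mid 13.8
204 224 319 8 band mid -0.05000000000000071 stop mid 0.09999999999999964
207 224 224 1 band mid -28.8 stop mid -23.35
228 269 276 8 band mid 0.55 stop mid 0.5
231 254 290 37 band mid 0.25 stop mid 0.25
234 253 291 39 band mid 0.20000000000000018 stop mid 0.25
237 253 292 40 band mid 0.5 stop mid 0.5499999999999998
```

Centred to within 0.5 mm, so I lower and release.

Request:
jog_arm:
  targets: [0,0,0.15,0,0,0,1,0,0,0.15,0,0,0,1,0,0,0.1,0,0,0,1,0,0,0.06,0,0,0,1,0,0,0,0,0,0,1,0,0,0,0,0,0,1]

```text
time_s: 32.9
eef_pos: [0.5673, -0.1283, 0.0721]
ee_rot: [0.001, 0.773, 0.634, 0.0]
ft_force: [-1.4, 0.5, 4.0]
width: 0.246
grip_force: 60.2
```

Request:
jog_arm:
  targets: [0,0,0,0,0,0,0.3,0,0,0,0,0,0,0,0,0,0,0,0,0,-1,0,0,0,0,0,0,-1,0,0,0,0,0,0,-1,0,0,-0.7,0,0,0,-1,0,0,-0.9,0,0,0,-1,0,0,-0.9,0,0,0,-1,0,0,-0.9,0,0,0,-1,0,0,-0.9,0,0,0,-1,0,0,-0.9,0,0,0,-1]

```text
time_s: 34.0
eef_pos: [0.5671, -0.1282, 0.1775]
ee_rot: [0.001, 0.773, 0.634, 0.0]
ft_force: [0.1, 0.0, 1.4]
width: 0.999
grip_force: 0.0
```

Request:
jog_arm:
  targets: [-0.85,0,0,0,0,0,-1,-0.85,0,0,0,0,0,-1,-0.85,0,0,0,0,0,-1,-0.85,0,0,0,0,0,-1,-0.85,0,0,0,0,0,-1,0,0,0,0,0,0,-1,0,0,0,0,0,0,-1]

```text
time_s: 34.7
eef_pos: [0.5497, -0.2119, 0.1749]
ee_rot: [-0.001, 0.774, 0.633, 0.0]
ft_force: [0.5, -0.8, -0.4]
width: 1.002
grip_force: 0.0
```

```bash
python3 rel.py; python3 - <<'E'
from h import *
import pickle
w=grab_frame('wrist');pickle.dump(w,open('w10.pkl','wb'));save('w10',w)
t=grab_frame('top');pickle.dump(t,open('t10.pkl','wb'))
hsv=cv2.cvtColor(w['frame'],cv2.COLOR_RGB2HSV);m=cv2.inRange(hsv,(8,110,90),(28,255,255))
n,l,s,c=cv2.connectedComponentsWithStats(m)
for i in range(1,n):
  if s[i,4]<100: continue
  d=onz(w,c[i],.094)[:2]-B;r=cv2.minAreaRect(np.argwhere(l==i)[:,::-1].astype(np.float32))
  print(c[i].round(),s[i],'x,y mm',(1e3*np.array([d@OX,d@OY])).round(1),'rect',np.round(r[1]),round(r[2],1))
for c,n in stops(t,(240,180,180,130)):
  p=onz(t,c,.09)[:2];d=p-B;print('top',c,n,(1e3*np.array([d@OX,d@OY])).round(1))
E
```

```text
oven-ish x,y,z mm [   0.4 -121.7  174.9] yaw 78.59 1.0017671895450782
[480.  35.] [ 454    5   53   60 2491] x,y mm [156.7  13.8] rect [59. 52.] 90.0
[275.  33.] [ 260   16   31   35 1032] x,y mm [ 1.8 12.8] rect [34. 30.] 90.0
[272. 103.] [258  88  30  31 893] x,y mm [ -0.6 -37.1] rect [30. 29.] 90.0
[422. 197.] [401 183  61  42 550] x,y mm [ 127.5 -112.8] rect [21. 67.] 55.4
[273. 201.] [ 240  189   66   23 1241] x,y mm [   0.2 -116.9] rect [22. 65.] 90.0
[455. 243.] [419 196  62  63 669] x,y mm [ 163.7 -155.8] rect [46. 67.] 28.0
[272. 259.] [267 254  12  11 107] x,y mm [  -0.9 -170.8] rect [10. 11.] 90.0
top (np.float64(297.6), np.float64(202.2)) 68 [ 0.7 68. ]
top (np.float64(317.9), np.float64(207.0)) 68 [-0.2 13. ]
top (np.float64(336.3), np.float64(211.9)) 73 [ -2.4 -36.9]
```

All three stand square at y = 68, 13 and −37 mm (x within 2.5 mm). Turning to grip the handle.

Request:
jog_arm:
  targets: [0,0,0,0,0,-0.0455,0,0,0,0,0,0,-0.0455,0,0,0,0,0,0,-0.0455,0,0,0,0,0,0,-0.0455,0,0,0,0,0,0,-0.0455,0,0,0,0,0,0,-0.0455,0,0,0,0,0,0,-0.0455,0,0,0,0,0,0,-0.0455,0,0,0,0,0,0,-0.0455,0,0,0,0,0,0,-0.0455,0,0,0,0,0,0,-0.0455,0,0,0,0,0,0,0,0]

```text
time_s: 36.0
eef_pos: [0.5504, -0.2105, 0.1754]
ee_rot: [0.0, 0.097, 0.995, 0.0]
ft_force: [0.0, 0.6, -0.3]
width: 0.501
grip_force: 0.0
```

```bash
python3 rel.py
```

```text
oven-ish x,y,z mm [   0.7 -120.2  175.4] yaw 168.83 0.5006514784536303
```

Request:
jog_arm:
  targets: [0,0,1,0,0,0,0,0,0,1,0,0,0,0,0,0,1,0,0,0,0,0,0,1,0,0,0,0,0,0,1,0,0,0,0,0,0,0.95,0,0,0,0,0,0,0,0,0,0,0,0,0,0,0,0,0,0.5,0,0,0,0,0,0,1,0,0,0,0,0,0,1,0,0,0,0,0,0,1]

```text
time_s: 37.1
eef_pos: [0.5511, -0.2121, 0.0581]
ee_rot: [0.001, 0.098, 0.995, -0.001]
ft_force: [-0.9, 0.4, 3.8]
width: 0.134
grip_force: 60.7
```

```bash
python3 rel.py
```

```text
oven-ish x,y,z mm [   1.8 -121.7   58.1] yaw 168.74 0.13351494648347312
```

Request:
jog_arm:
  targets: [0,0.2,0,0,0,0,1,0,0.25,0,0,0,0,1,0,0.25,0,0,0,0,1,0,0.25,0,0,0,0,1,0,0.25,0,0,0,0,1,0,0.25,0,0,0,0,1,0,0.25,0,0,0,0,1,0,0.25,0,0,0,0,1,0,0.25,0,0,0,0,1,0,0.25,0,0,0,0,1,0,0.25,0,0,0,0,1,0,0.25,0,0,0,0,1]

```text
time_s: 38.3
eef_pos: [0.5628, -0.1559, 0.058]
ee_rot: [0.002, 0.098, 0.995, -0.002]
ft_force: [-2.3, -6.8, 4.7]
width: 0.139
grip_force: 60.8
```

Request:
jog_arm:
  targets: [0,0.25,0,0,0,0,1,0,0.25,0,0,0,0,1,0,0.25,0,0,0,0,1,0,0.25,0,0,0,0,1,0,0.25,0,0,0,0,1,0,0.25,0,0,0,0,1,0,0.25,0,0,0,0,1,0,0.25,0,0,0,0,1,0,0.25,0,0,0,0,1,0,0.25,0,0,0,0,1,0,0.25,0,0,0,0,1,0,0.25,0,0,0,0,1]

```text
time_s: 39.5
eef_pos: [0.575, -0.0969, 0.058]
ee_rot: [0.002, 0.098, 0.995, -0.002]
ft_force: [0.1, -7.1, 3.8]
width: 0.135
grip_force: 60.7
```

```bash
python3 rel.py; python3 - <<'E'
from h import *
import pickle
s=get_state();print(s['ft_force']@np.append(OX,0),s['ft_force']@np.append(OY,0))
t=grab_frame('top');pickle.dump(t,open('t11.pkl','wb'));sc=grab_frame('scene');save('s11',sc);save('t11',t)
for c,n in stops(t,(230,180,180,130)):
  p=onz(t,c,.09)[:2];d=p-B;print('top',c,n,(1e3*np.array([d@OX,d@OY])).round(1))
for c,n in stops(sc,(200,180,160,100)):
  p=onz(sc,c,.086)[:2];d=p-B;print('sc',c,n,(1e3*np.array([d@OX,d@OY])).round(1))
E
```

```text
oven-ish x,y,z mm [ 2.5 -4.  58. ] yaw 168.75 0.1350210384888126
1.5215295597504679 -6.887653212064823
top (np.float64(265.3), np.float64(195.0)) 73 [  1.  155.9]
top (np.float64(281.2), np.float64(198.8)) 70 [1.000e-01 1.124e+02]
top (np.float64(296.6), np.float64(202.8)) 55 [-1.5 70.3]
sc (np.float64(306.1), np.float64(210.4)) 61 [ -0.9 163.7]
sc (np.float64(293.9), np.float64(217.5)) 55 [ -1.3 118.3]
sc (np.float64(281.2), np.float64(224.2)) 61 [-3.7 74.2]
```

Request:
jog_arm:
  targets: [0,0.2,0,0,0,0,1,0,0.2,0,0,0,0,1,0,0.2,0,0,0,0,1,0,0.2,0,0,0,0,1,0,0.2,0,0,0,0,1,0,0.2,0,0,0,0,1,0,0.2,0,0,0,0,1,0,0.2,0,0,0,0,1,0,0.2,0,0,0,0,1,0,0.2,0,0,0,0,1,0,0.2,0,0,0,0,1,0,0.15,0,0,0,0,1]

```text
time_s: 40.8
eef_pos: [0.5846, -0.0506, 0.0581]
ee_rot: [0.003, 0.098, 0.995, -0.002]
ft_force: [1.6, -7.4, 4.8]
width: 0.139
grip_force: 60.8
```

Request:
jog_arm:
  targets: [0,0.1,0,0,0,0,1,0,0.1,0,0,0,0,1,0,0.1,0,0,0,0,1,0,0.1,0,0,0,0,1]

```text
time_s: 41.2
eef_pos: [0.5862, -0.0429, 0.058]
ee_rot: [0.003, 0.098, 0.995, -0.002]
ft_force: [1.5, -7.5, 4.4]
width: 0.141
grip_force: 60.8
```

Request:
jog_arm:
  targets: [0,0.1,0,0,0,0,1,0,0.1,0,0,0,0,1,0,0.1,0,0,0,0,1,0,0.1,0,0,0,0,1]

```text
time_s: 41.6
eef_pos: [0.5878, -0.035, 0.0581]
ee_rot: [0.003, 0.098, 0.995, -0.002]
ft_force: [2.3, -7.5, 4.6]
width: 0.133
grip_force: 60.8
```

Request:
jog_arm:
  targets: [0,0.1,0,0,0,0,1,0,0.1,0,0,0,0,1]

```text
time_s: 41.8
eef_pos: [0.5886, -0.0311, 0.0581]
ee_rot: [0.003, 0.098, 0.995, -0.002]
ft_force: [1.3, -7.6, 4.7]
width: 0.136
grip_force: 60.8
```

Request:
jog_arm:
  targets: [0,0.1,0,0,0,0,1,0,0.1,0,0,0,0,1]

```text
time_s: 42.0
eef_pos: [0.5894, -0.0271, 0.058]
ee_rot: [0.003, 0.098, 0.995, -0.002]
ft_force: [2.5, -7.2, 4.5]
width: 0.139
grip_force: 60.8
```

Request:
jog_arm:
  targets: [0,0.1,0,0,0,0,1,0,0.1,0,0,0,0,1,0,0.1,0,0,0,0,1,0,0.1,0,0,0,0,1]

```text
time_s: 42.4
eef_pos: [0.5911, -0.0193, 0.058]
ee_rot: [0.003, 0.098, 0.995, -0.002]
ft_force: [2.4, -8.1, 4.4]
width: 0.141
grip_force: 60.8
```

Request:
jog_arm:
  targets: [0,0.1,0,0,0,0,1,0,0.1,0,0,0,0,1,0,0.1,0,0,0,0,1]

```text
time_s: 42.7
eef_pos: [0.5923, -0.0134, 0.0581]
ee_rot: [0.003, 0.098, 0.995, -0.002]
ft_force: [2.7, -7.1, 3.6]
width: 0.135
grip_force: 60.8
```

Request:
jog_arm:
  targets: [0,0.1,0,0,0,0,1,0,0.1,0,0,0,0,1,0,0.1,0,0,0,0,1,0,0.1,0,0,0,0,1]

```text
time_s: 43.1
eef_pos: [0.5936, -0.007, 0.0581]
ee_rot: [0.003, 0.098, 0.995, -0.003]
ft_force: [0.8, -14.5, 4.6]
width: 0.137
grip_force: 60.9
```

Request:
jog_arm:
  targets: [0,0,0,0,0,0,1,0,0,0,0,0,0,1]

```text
time_s: 43.3
eef_pos: [0.5936, -0.0071, 0.058]
ee_rot: [0.003, 0.098, 0.995, -0.003]
ft_force: [1.2, -10.2, 5.3]
width: 0.14
grip_force: 60.8
```

Request:
jog_arm:
  targets: [0,0.05,0,0,0,0,1,0,0.05,0,0,0,0,1]

```text
time_s: 43.5
eef_pos: [0.5936, -0.007, 0.058]
ee_rot: [0.002, 0.098, 0.995, -0.004]
ft_force: [-0.4, -16.8, 4.9]
width: 0.134
grip_force: 60.9
```

The row is solid: 2 mm more command gave no motion, while force rose from 10 to 17 N, with the row about 73 mm in. Releasing the handle and moving to the peg.

Request:
jog_arm:
  targets: [0,0,0,0,0,0,0.4,0,0,0,0,0,0,0,0,0,0,0,0,0,-0.2,0,0,-0.9,0,0,0,-0.2,0,0,-0.9,0,0,0,-0.2,0,0,-0.9,0,0,0,-0.2,0,0,-0.9,0,0,0,-1,0,0,-0.9,0,0,0,-1,0,0,0,0,0,0.0455,-1,0,0,0,0,0,0.0455,-1,0,0,0,0,0,0.0455,-1,0,0,0,0,0,0.0455,-1]

```text
time_s: 44.7
eef_pos: [0.5911, -0.0004, 0.1458]
ee_rot: [-0.001, 0.377, 0.926, 0.0]
ft_force: [-0.6, 0.2, 0.2]
width: 1.0
grip_force: 0.0
```

Request:
jog_arm:
  targets: [0,0,0,0,0,0.0455,-1,0,0,0,0,0,0.0455,-1,0,0,0,0,0,0.0455,-1,0,0,0,0,0,0.0455,-1,0,0,0,0,0,0.0455,-1,0,0,0,0,0,0.0455,-1,0,0,0,0,0,0.0455,-1,-1,0,0,0,0,0,-1,-1,0,0,0,0,0,-1,-1,0,0,0,0,0,-1,-1,0,0,0,0,0,-1,0,0,0,0,0,0,-1]

```text
time_s: 45.9
eef_pos: [0.5753, -0.081, 0.1458]
ee_rot: [-0.001, 0.774, 0.633, -0.0]
ft_force: [0.5, 0.4, -0.5]
width: 0.998
grip_force: 0.0
```

```bash
python3 rel.py; python3 - <<'E'
from h import *
import pickle
w=grab_frame('wrist');pickle.dump(w,open('w12.pkl','wb'));im=w['frame'];hsv=cv2.cvtColor(im,cv2.COLOR_RGB2HSV)
m=cv2.inRange(hsv,(3,110,60),(28,255,255));n,l,s,c=cv2.connectedComponentsWithStats(m)
X=lambda u,v,z:(1e3*np.array([(onz(w,(u,v),z)[:2]-B)@OX,(onz(w,(u,v),z)[:2]-B)@OY])).round(1)
for i in range(1,n):
  if s[i,4]>60: print(c[i].round(1),s[i],'z.086',X(*c[i],.086),'z.058',X(*c[i],.058))
k=cv2.inRange(hsv[:260],(0,0,0),(179,255,40));k=cv2.morphologyEx(k,cv2.MORPH_OPEN,np.ones((3,3),np.uint8));n,l,s,c=cv2.connectedComponentsWithStats(k)
for i in range(1,n):
  if s[i,4]>60: print('dark',c[i].round(1),s[i],X(*c[i],.085))
E
```

```text
oven-ish x,y,z mm [ -0.3  11.7 145.8] yaw 78.56 0.9981916824798402
[275.1  11.7] [257   0  37  28 871] z.086 [  1.  153.5] z.058 [  1.2 162.3]
[514.6  36.8] [502   0  50  64 487] z.086 [168.2 141.1] z.058 [189.2 148.3]
[286.   49.2] [256  45  59   6  99] z.086 [  8.4 130.4] z.058 [  9.5 136.2]
[274.8 114.5] [ 234  105   82   20 1460] z.086 [ 0.7 87.2] z.058 [ 0.8 87.7]
[466.6 180.6] [ 429  153   75   58 3297] z.086 [149.6  38.8] z.058 [168.4  33.2]
[274.4 193.3] [268 187  14  14 157] z.086 [ 0.2 28.8] z.058 [ 0.3 21.9]
[446.1 302. ] [422 296  48  17 361] z.086 [151.7 -70.1] z.058 [170.7 -89.3]
dark [547.3   4. ] [539   0  21  11 131] [189.5 163.5]
dark [553.9  35.2] [548  31  12   9  91] [198.5 143.8]
dark [343.1 198.7] [334 189  23  23 323] [53.9 24.1]
```

```bash
python3 - <<'E'
from h import *
import pickle
w=pickle.load(open('w12.pkl','rb'));g=cv2.cvtColor(w['frame'],cv2.COLOR_RGB2GRAY)
for v in range(180,222,2): print(v,' '.join('%3d'%g[v,u] for u in range(310,382,3)))
X=lambda u,v,z:(1e3*np.array([(onz(w,(u,v),z)[:2]-B)@OX,(onz(w,(u,v),z)[:2]-B)@OY])).round(1)
print(X(345.3,200.3,.097),[proj(w,np.append(B+OX*x+OY*.022,z)).round() for x,z in ((.06,.097),(.06,.055),(.0515,.097),(.0685,.097))])
E
```

```text
180  99  96 101  96  85 125 125 121 117 120 142 139 133 133 130 130 130 126 127 128 124 123 122 120
182  94  76  84  93  69 126 142 123 119 139 135 136 134 134 131 131 130 131 131 126 124 125 120 123
184  80  79  79  86  70 145 144 143 143 135 139 134 135 134 130 129 129 127 122 127 126 123 119 119
186  79  75  78  81  68 140 139 146 139 135 137 138 136 132 129 132 127 125 127 124 126 125 123 122
188 186 170 156 133 112  96  85  81  88 100 113  81 133 135 130 127 132 126 129 125 124 123 121 116
190 222 221 222 219 207 208 186 195 182  98   7  15   4 133 134 128 130 128 126 126 126 119 124 120
192 220 220 221 221 217 219 217 216 196   9   9  17  17  23 131 129 127 126 126 127 127 122 117 119
194 216 215 215 218 216 215 218 216  37  12  14   1  10   8  88 129 127 128 123 121 119 122 118 119
196 211 211 209 209 212 209 213 211   4  12   4  15   9   9  16 115 128 126 126 122 124 121 122 119
198 207 208 209 210 210 211 211 210   5  16  11  18  11   6  16  15 129 126 126 120 121 118 119 118
200 205 203 208 207 207 210 205 210   0  12  14  14  15  21   8  16  40 126 125 126 123 119 117 121

[... 396 characters left out ...]
116
210  92  90  99  93  83 130  78  82  76  79  16  13  53  58  50  45  40  39  52 120 121 121 119 119
212  94  88  93  88  93 126  77  75  76  76  68  18  51  51  44  42  43  37  63 122 118 116 121 118
214  95  90  94  96  94  89  74  75  80  72 137  18  47  48  41  42  43  38 104 123 120 121 120 119
216  73  69  85  76 141 139  73  75  75  93 133 115  45  44  42  36  42  33 128 119 117 119 118 120
218 224 222 220 138 139 135 131  91 137 132 133 133  32  48  37  42  37  68 124 121 114 116 118 117
220 213 209 213 131 138 136 136 130 131 134 134 129 120  51  32  38  60 126 119 118 119 118 119 120
[52.7 26.1] [array([355., 206.]), array([342., 192.]), array([343., 206.]), array([366., 206.])]
```

The peg top disc is at (354.5,211), giving x=59.5, y=18.5 mm, so the lever is still free at about 87°.

Request:
jog_arm:
  targets: [0.11,1,0,0,0,0,-1,0.11,1,0,0,0,0,-1,0.11,1,0,0,0,0,-1,0,0,0,0,0,0,-1,0,0,0,0,0,0,-1]

```text
time_s: 46.45
eef_pos: [0.6358, -0.0838, 0.1457]
ee_rot: [-0.001, 0.773, 0.634, -0.0]
ft_force: [-0.8, 0.5, -0.3]
width: 1.003
grip_force: 0.0
```

```bash
python3 rel.py
```

```text
oven-ish x,y,z mm [ 59.5  20.8 145.7] yaw 78.76 1.0027725958006923
```

Request:
jog_arm:
  targets: [-0.1,0,0.8,0,0,0,-1,0,0,0.8,0,0,0,-1,0,0,0.8,0,0,0,-1,0,0,0.8,0,0,0,-1,0,0,0.8,0,0,0,-1,0,0,0,0,0,0,0,0,0,0,0,0,0,0.4,0,0,0,0,0,0,0.6,0,0,0,0,0,0,1,0,0,0,0,0,0,1,0,0,0,0,0,0,1]

```text
time_s: 47.55
eef_pos: [0.6359, -0.0874, 0.0678]
ee_rot: [0.0, 0.773, 0.634, 0.0]
ft_force: [-3.0, 0.8, 5.9]
width: 0.154
grip_force: 58.5
```

```bash
python3 rel.py
```

```text
oven-ish x,y,z mm [60.4 17.4 67.8] yaw 78.68 0.15398751531949958
```

Request:
jog_arm:
  targets: [0.1,0,0,0,0,0,1,-0.26,-0.031,0,0,0,0.0278,1,-0.26,-0.031,0,0,0,0.0278,1,-0.26,-0.031,0,0,0,0.0278,1,-0.26,-0.031,0,0,0,0.0278,1,-0.26,-0.031,0,0,0,0.0278,1,-0.26,-0.031,0,0,0,0.0278,1]

```text
time_s: 48.25
eef_pos: [0.6209, -0.1128, 0.0678]
ee_rot: [0.001, 0.912, 0.411, 0.001]
ft_force: [-1.3, -0.3, 3.9]
width: 0.154
grip_force: 58.5
```

```bash
python3 rel.py; python3 - <<'E'
from h import *
s=get_state();print(s['ft_force']@np.append(OX,0),s['ft_force']@np.append(OY,0))
f=grab_frame('top');hsv=cv2.cvtColor(f['frame'],cv2.COLOR_RGB2HSV);print(stops(f,(240,150,120,100),20))
E
```

```text
oven-ish x,y,z mm [ 50.7 -10.5  67.8] yaw 48.49 0.1539511906505265
-1.2409925151209646 -0.5374920693357615
[((np.float64(263.9), np.float64(195.5)), 72), ((np.float64(290.3), np.float64(201.9)), 96)]
```

Request:
jog_arm:
  targets: [-0.26,-0.031,0,0,0,0.0278,1,-0.26,-0.031,0,0,0,0.0278,1,-0.26,-0.031,0,0,0,0.0278,1,-0.26,-0.031,0,0,0,0.0278,1,-0.26,-0.031,0,0,0,0.0278,1,-0.26,-0.031,0,0,0,0.0278,1,-0.26,-0.031,0,0,0,0.0278,1,-0.26,-0.031,0,0,0,0.0278,1,-0.26,-0.031,0,0,0,0.0278,1,-0.26,-0.031,0,0,0,0.0278,1,0,0,0,0,0,0,1]

```text
time_s: 49.4
eef_pos: [0.5727, -0.1303, 0.0678]
ee_rot: [0.001, 1.0, -0.012, 0.001]
ft_force: [-2.6, -2.8, 5.0]
width: 0.16
grip_force: 58.8
```

```bash
python3 rel.py; python3 - <<'E'
from h import *
s=get_state();print(s['ft_force']@np.append(OX,0),s['ft_force']@np.append(OY,0))
E
```

```text
oven-ish x,y,z mm [  6.9 -37.2  67.8] yaw -1.36 0.1596366096193254
-2.0392238388049373 -3.2495641686241785
```

Request:
jog_arm:
  targets: [-0.13,-0.01,0,0,0,0.012,1,-0.13,-0.01,0,0,0,0.012,1,-0.1,-0.01,0,0,0,0.01,1,-0.06,0,0,0,0,0,1,0,0,0,0,0,0,1]

```text
time_s: 49.9
eef_pos: [0.5661, -0.1293, 0.0678]
ee_rot: [0.001, 0.998, -0.065, 0.002]
ft_force: [2.3, -5.1, 4.9]
width: 0.152
grip_force: 58.7
```

```bash
python3 rel.py; python3 - <<'E'
from h import *
s=get_state();print(s['ft_force']@np.append(OX,0),s['ft_force']@np.append(OY,0))
E
```

```text
oven-ish x,y,z mm [  0.2 -37.5  67.8] yaw -7.43 0.1521652062965151
3.266417714121084 -4.5583888841023
```

Request:
jog_arm:
  targets: [-0.1,0,0,0,0,0,1,0,0,0,0,0,0,1]

```text
time_s: 50.1
eef_pos: [0.566, -0.1293, 0.0679]
ee_rot: [0.002, 0.998, -0.065, 0.005]
ft_force: [6.6, -4.7, 0.6]
width: 0.155
grip_force: 58.7
```

```bash
python3 rel.py; python3 - <<'E'
from h import *
s=get_state();print(s['ft_force']@np.append(OX,0),s['ft_force']@np.append(OY,0))
E
```

```text
oven-ish x,y,z mm [  0.1 -37.5  67.9] yaw -7.46 0.1551669137962426
7.358396974226428 -3.2778990706374613
```

Request:
jog_arm:
  targets: [0.1,0,0,0,0,0,1,0,0,0,0,0,0,0.4,0,0,0,0,0,0,-0.2,0,0,0,0,0,0,-0.2,0,0,-0.6,0,0,0,-0.2,0,0,-1,0,0,0,-0.2,0,0,-1,0,0,0,-0.2,0,0,-1,0,0,0,-0.2,0,0,-1,0,0,0,-0.2,0,0,-1,0,0,0,-0.2,0,0,-1,0,0,0,-0.2,0,0,0,0,0,0,-0.2]

```text
time_s: 51.3
eef_pos: [0.5664, -0.1282, 0.2027]
ee_rot: [0.001, 0.998, -0.065, 0.004]
ft_force: [-0.1, -0.3, -0.7]
width: 0.601
grip_force: 0.0
```

```bash
python3 rel.py; python3 - <<'E'
from h import *
f=grab_frame('top');sc=grab_frame('scene')
X=lambda f,u,z:(1e3*np.array([(onz(f,u,z)[:2]-B)@OX,(onz(f,u,z)[:2]-B)@OY])).round(1)
for c,n in stops(f,(225,150,150,100),12): print('top',c,n,X(f,c,.09))
for c,n in stops(sc,(200,180,160,100),12): print('sc',c,n,X(sc,c,.086))
g=cv2.cvtColor(sc['frame'],cv2.COLOR_RGB2GRAY)
for p in [(0,-.038,.097),(0,-.038,.055)]:
  print('peg pred',proj(sc,np.append(B+OX*p[0]+OY*p[1],p[2])).round(1))
m=(g<35).astype(np.uint8);n,l,s,c=cv2.connectedComponentsWithStats(m[200:280,210:300])
print([(c[i]+[210,200],s[i,:5]) for i in range(1,n) if s[i,4]>15])
E
```

```text
oven-ish x,y,z mm [  0.3 -36.4 202.7] yaw -7.49 0.6014674952740645
top (np.float64(325.7), np.float64(151.0)) 38 [153.8  23.9]
top (np.float64(263.9), np.float64(195.5)) 72 [ -1.2 159.2]
top (np.float64(290.1), np.float64(202.1)) 91 [-3.4 87.4]
top (np.float64(313.6), np.float64(208.3)) 19 [-6.1 23.4]
sc (np.float64(316.8), np.float64(204.6)) 20 [  0.7 203.5]
sc (np.float64(306.0), np.float64(209.6)) 60 [ -3.6 165.6]
sc (np.float64(286.6), np.float64(223.8)) 74 [ 4.6 86.7]
sc (np.float64(268.1), np.float64(240.4)) 15 [20.6  8.8]
peg pred [249.2 241.4]
peg pred [249.9 251.9]
[(array([235.93421053, 203.68421053]), array([18,  0, 14, 12, 76], dtype=int32)), (array([250.63157895, 247.28947368]), array([38, 41,  7, 14, 76], dtype=int32)), (array([268.92592593, 247.40740741]), array([54, 45, 10,  5, 27], dtype=int32)), (array([279.39240506, 253.78481013]), array([50, 44, 40, 19, 79], dtype=int32))]
```

Peg at scene (251,247) matches the locked position, the handle is still at 87 mm, and the last flacon touches the blade (159 mm). Handing in.

```bash
python3 -c "
from station import *
print(hand_in())"
```

```text
the job is handed in; nothing more can be done
None
```

The job is handed in after about 51 s of robot time: all three flacons stand on the track and were pushed until the row met a solid stop. The cam lever is locked and the robot is clear; `hand_in()` gave no verdict, and the switch itself could not be seen.

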